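# Stir a batch of cable glands out of a bench hopper

## Robot

A 6-joint arm with a two-finger parallel gripper is mounted at the origin on a cart in front of the work surface, level with it; the furniture and walls round the work are solid. World frame = base frame: x ahead of the robot, y to its left, z up, the work surface at z = 0. Lengths are in m, angles in rad, forces in N, time in s.
With the tool pointing down it reaches from about 0.35 to 0.775 m from the base axis. Payload 5.5 kg.
Tool frame: the origin (TCP) lies midway between the tips of the shut fingers; the grasp point (between the pads) lies 19 mm behind it (env.hold_point_z is the distance from the TCP to the grasp point, in m); z points along the fingers, y is the line along which they close (so a half turn about z gives the same grasp; the last joint's range is limited). The gripper opens to 85 mm and grips with 20 to 120 N. Pads are 22 mm wide; open, the fingers measure 114 mm over their backs; the gripper's body (76 mm by 85 mm) begins 54 mm behind the grasp point. The pads swing forward as they close: fully open they stand 13 mm farther back than shut.
Start: joints at [-1.369, 0.313, 0.046, 1.304, 0, 1.431], TCP at [0.193, -0.542, 0.231] pointing down, gripper open.
Joint ranges: [-2.76, 2.76], [-0.86, 1.69], [-1.03, 1.26], [-2.2, 2.34], [-1.47, 1.5], [-3.14, 3.14]. Speed limits (rad/s): [2.57, 2.57, 3.14, 3.14, 3.14, 3.14].

## Interface

Orientations are given as a unit quaternion [w, x, y, z].
In Python, from workcell import env, read_camera gives the robot as it stands. The module is installed in compiled form; this text tells all that it offers.
- The arm moves only by the tool carry_out, never from a script. Its argument "moves" is a list of rows, each an object of numbers: "tx", "ty", "tz": the shift along the world's x, y, z in cm; "wx", "wy", "wz": the turn, a rotation vector about the world's x, y, z in rad; "claw": the closure, from -1 (fully open) to 1 (shut). A call has 1 to 8 rows; each row shifts and turns the commanded pose from where the row before left it; what a row does not reach is not made up. A row lasts 1/8 s, in which the tool goes at most 62.5 mm and 10.7 degrees, less where a joint would pass 70% of its speed; a pose out of reach is approached as far as the arm can. A call is refused whole if a number of a shift passes 6.25 or a number of a turn 0.188, either way. A call with a gripper value outside its range is refused whole. The fingers move at their own pace and stop on an object; "newtons" is the grip in N (left out, the last holds). Time passes only in rows, so rows that do not move let the fingers close. It gives the time, the measured TCP pose, the force, the opening and the grip force at its end, in the units of the state.
- env.get_state(): the state, without advancing time (a new reading comes with each control period).
- read_camera(name): name is "scene" or "top"; returns a dict with "image" (384x512x3 uint8, blue, green, red), "z_map" (384x512 float32, m along the optical axis (not along the pixel's ray), 0 where there is no reading), "fx", "fy", "cx", "cy" (pixels), "camera_from_world" (4x4, takes a point from world to camera coordinates). Camera axes: x right, y down, z forward; pixel columns grow to the right and rows downward; lengths in m; the calibration is good to about 2 mm. A picture is of the moment at which its call begins.
- env.hand_in(): hands the job in; it is judged then, once.
The state is a dict: "clock": time; "joint_pos": joint angles; "qvel": joint speeds; "tau": joint torques, N m; "tcp_pos": TCP position; "orientation": TCP orientation; "wrist_force": force on the tool from outside, world axes, zero at the start; "ft_torque": the same for the moment, N m; "finger_gap": finger opening in m; "grip_force": force on a finger pad.
Only numpy, scipy, OpenCV 4.12 (cv2) and the standard library are available. Lean on these libraries where they do the work, as an engineer would, in place of code of your own. Each camera call takes 0.05 s, during which the arm holds its last target. There are 200 camera calls.

## Task

Pull the hopper's slide gate fully open, then take the stirring rod from its rest and stir round the funnel with its foot down among the glands until all eight have dropped through the outlet into the blue bin beneath. Leave the gate open and hang the rod back upright in its slotted rest; do not touch the glands with the fingers or disturb the tools lying about.

Things in the scene. Friction and masses are not known exactly. Their poses are not given: they have to be found in the camera images.
- hopper: bench feed hopper, fixed: 200 x 200 mm aluminium deck, top 105 mm above the bench, on two grey side plates (its +x and -x sides), open below on its y sides. On it a round steel funnel, open above: a shallow sloping floor up to an upright wall of inner radius 87 mm, rim 163 mm above the bench. Origin: on the bench below the hopper's axis; z up; its -y points to the gate knob
- outlet (a point): centre of the outlet, on the hopper's axis, 105 mm above the bench; axes as the hopper's. Round hole, 70 mm across. From its edge (radius 35 mm) the funnel floor rises outwards at 17 degrees, to 16 mm above this point at the wall (radius 87 mm): the glands hang up on this slope until stirred. The slide gate closes it from below; a short spout leads into the bin
- gate (a joint): steel slide gate under the outlet, in m: 0 shut, 0.080 fully open (end stop); it slides out along the hopper's -y against 2 N friction plus some drag and stays where it is left. The outlet is clear from 0.076 on
- gate_knob (a point): middle of the gate's upright black knob (24 mm diameter, from 108 to 134 mm above the bench, on a thin stem), 121 mm above the bench; it moves with the gate. With the gate shut it is 145 mm from the hopper's axis along the hopper's -y, 55 mm beyond the wall. The gate's flat steel below the stem is at 96 mm
- bin: blue plastic stacking bin, 156 x 108 x 70 mm, loose, on the bench beneath the outlet, its low front (36 mm) towards the gate knob. Inside 146 x 96 mm. Origin: centre of its underside; its own x runs from the low front to the high back
- rest: grey sheet-metal rest, fixed: base 110 x 80 mm, upright at its +x end, level fork 56 mm wide, 4 mm thick, top 150 mm above the bench. The slot between the prongs is 16 mm wide, closed at x = +8 mm, straight to x = -35 mm, then spreading as a lead-in to its open mouth at x = -50 mm. Origin: on the bench below the seat, on the slot's middle line
- rest_seat (a point): the point in the slot where the rod hangs, on the fork's top, 150 mm above the bench; the slot runs from here along the rest's -x to its open mouth; axes as the rest's
- rod: steel stirring rod with wooden handle, 202 mm long, 0.2 kg, hanging upright in the slot by its collar (34 mm diameter, underside 126 mm above the foot's underside), which rests on the fork; shaft 10 mm. Its foot is white plastic. Foot and collar do not pass the slot: it goes out and in sideways. Origin: centre of the foot's underside; z up along the rod
- rod_foot (a point): centre of the foot's underside (same as the rod's origin). The foot is a white plastic cylinder, 16 mm diameter, 40 mm high, its underside rounded like a ball of 8 mm radius
- rod_grip (a point): middle of the wooden handle (70 mm high, 26 mm along the rod's x, 20 mm along its y), 167 mm above the foot's underside; grip it across the 20 mm flats
- gland_a: black plastic cable gland with hexagonal ends, 22 x 21 x 30 mm, 15 g; one of eight, all alike, lying or standing in a single layer on the hopper's sloping floor. Origin: centre of one end face; z along its length
- gland_b: black plastic cable gland with hexagonal ends, 22 x 21 x 30 mm, 15 g; one of eight, all alike, lying or standing in a single layer on the hopper's sloping floor. Origin: centre of one end face; z along its length
- gland_c: black plastic cable gland with hexagonal ends, 22 x 21 x 30 mm, 15 g; one of eight, all alike, lying or standing in a single layer on the hopper's sloping floor. Origin: centre of one end face; z along its length
- gland_d: black plastic cable gland with hexagonal ends, 22 x 21 x 30 mm, 15 g; one of eight, all alike, lying or standing in a single layer on the hopper's sloping floor. Origin: centre of one end face; z along its length
- gland_e: black plastic cable gland with hexagonal ends, 22 x 21 x 30 mm, 15 g; one of eight, all alike, lying or standing in a single layer on the hopper's sloping floor. Origin: centre of one end face; z along its length
- gland_f: black plastic cable gland with hexagonal ends, 22 x 21 x 30 mm, 15 g; one of eight, all alike, lying or standing in a single layer on the hopper's sloping floor. Origin: centre of one end face; z along its length
- gland_g: black plastic cable gland with hexagonal ends, 22 x 21 x 30 mm, 15 g; one of eight, all alike, lying or standing in a single layer on the hopper's sloping floor. Origin: centre of one end face; z along its length
- gland_h: black plastic cable gland with hexagonal ends, 22 x 21 x 30 mm, 15 g; one of eight, all alike, lying or standing in a single layer on the hopper's sloping floor. Origin: centre of one end face; z along its length
- cutters: cutters with blue handles, 62 x 133 x 11 mm, bystander lying nearer the robot; origin centre of underside
- driver: orange screwdriver, 27 x 183 x 26 mm, bystander lying at the front left; origin centre of underside
- calliper: calliper, 66 x 210 x 8 mm, bystander lying at the front right; origin centre of underside
Not all that is in view belongs to the job. Leave any red look-alike of the rod alone. Leave any purple look-alike of the rest alone.

How it is judged:
By the outcome, as a careful person would: the job done as asked, in the order asked, and still so for the second after the job is handed in, with the robot touching nothing.
It also fails if it takes over 72 s, if anything falls off the work surface, if the arm or the gripper's body presses on something with over 40 N, if the wrist force passes 120 N, or if a joint passes its speed limit or range.

## Working session

There is one attempt and no reset: what is moved stays moved. The work goes in short steps, Python scripts to look and compute and a tool call to move; the robot and the scene stay as the last step left them, time stands still between calls to the robot, and variables do not carry over. Pictures are saved under pics/ and viewed, at most 10 in all, crops included, and the job is handed in when it is done.

Besides the shell and the picture viewer there is one more tool, called after "Request:" as name(argument=value, ...), one argument or row to a line, values as JSON. carry_out: Moves the arm, as the interface text tells. Its arguments: {"type":"object","properties":{"moves":{"type":"array","items":{"type":"object","properties":{"tx":{"type":"number"},"ty":{"type":"number"},"tz":{"type":"number"},"wx":{"type":"number"},"wy":{"type":"number"},"wz":{"type":"number"},"claw":{"type":"number"}}}},"newtons":{"type":"number"}},"required":["moves"]}

```bash
mkdir -p pics
cat > h.py <<'E'
import numpy as np, cv2
from workcell import env, read_camera
def cloud(c):
    z=c["z_map"];v,u=np.mgrid[:z.shape[0],:z.shape[1]]
    P=np.stack([(u-c["cx"])/c["fx"]*z,(v-c["cy"])/c["fy"]*z,z,np.ones_like(z)],-1)
    W=P@np.linalg.inv(c["camera_from_world"]).T
    W=W[...,:3];W[z==0]=np.nan
    return W
E
python3 - <<'E'
from h import *
a=read_camera("scene");b=read_camera("top")
cv2.imwrite("pics/scene.png",a["image"]);cv2.imwrite("pics/top.png",b["image"])
np.savez("c0.npz",si=a["image"],sw=cloud(a),ti=b["image"],tw=cloud(b))
for c in(a,b):print(np.linalg.inv(c["camera_from_world"]).round(3),c["fx"])
print(env.get_state())
E
```

```text
[[-0.798 -0.447  0.404  0.051]
 [-0.603  0.591 -0.537  0.682]
 [ 0.002 -0.672 -0.741  0.932]
 [ 0.     0.     0.     1.   ]] 359.96046822552404
[[-0.029 -0.978  0.209  0.234]
 [-1.     0.029 -0.004  0.086]
 [-0.002 -0.209 -0.978  1.297]
 [ 0.     0.     0.     1.   ]] 461.36169599746063
{'clock': 0.1, 'joint_pos': array([-1.36860909e+00,  3.13922773e-01,  4.51050771e-02,  1.30360563e+00,
        1.08512341e-05,  1.43119930e+00]), 'qvel': array([ 0.00017417, -0.00206094,  0.00453896,  0.00019364,  0.0001948 ,
        0.000374  ]), 'tau': array([ 2.84725327e-03, -4.81723952e+01,  2.99244547e+01,  1.28028542e-02,
       -1.38966047e-04,  6.21802855e-06]), 'tcp_pos': array([ 0.19262619, -0.54129641,  0.23050459]), 'orientation': array([-8.13270289e-04,  9.85433117e-01,  1.70061490e-01, -2.00314173e-05]), 'wrist_force': array([-0.21775647,  0.08325875, -1.355323  ]), 'ft_torque': array([-0.03379047,  0.0087374 ,  0.04561827]), 'grip_force': 0.0, 'finger_gap': 0.08536050752999753}
```

View pics/scene.png

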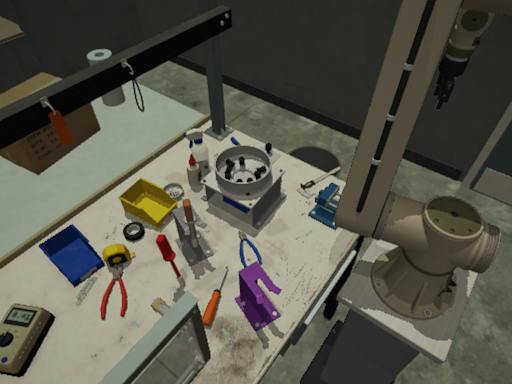

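View pics/top.png

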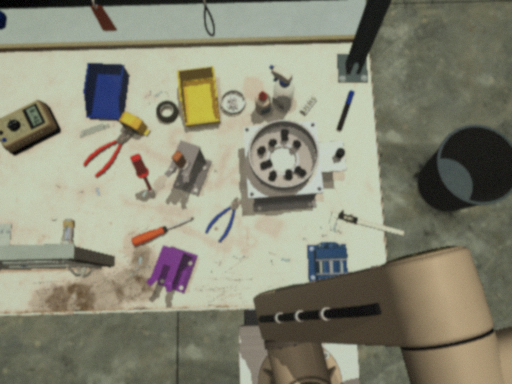

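Scene: the hopper is at top px (282,158) and scene px (243,170). The knob is at top (338,153) and scene (268,149). The grey rest with the wooden-handled rod is at top (185,165) and scene (188,215). 
Look-alikes: red rod at top (140,168) / scene (165,245), purple rest at top (175,268) / scene (258,290), orange driver at top (150,235). I choose the grey rest with the brown handle.

Run:
```python
from h import *
d=np.load("c0.npz");ti,tw,si,sw=d["ti"],d["tw"],d["si"],d["sw"]
def sel(W,u0,u1,v0,v1,z0,z1):
    m=np.zeros(W.shape[:2],bool);m[v0:v1,u0:u1]=1
    return m&(W[...,2]>z0)&(W[...,2]<z1)
# hopper rim
for n,W,box in(("top",tw,(235,330,110,210)),("scene",sw,(205,285,140,200))):
    p=W[sel(W,*box,.158,.170)]
    A=np.c_[2*p[:,:2],np.ones(len(p))];s=np.linalg.lstsq(A,(p[:,:2]**2).sum(1),rcond=None)[0]
    print(n,"rim",len(p),s[:2],np.sqrt(s[2]+s[0]**2+s[1]**2),np.median(p[:,2]))
for n,W,I,box in(("top",tw,ti,(325,350,140,170)),("scene",sw,si,(260,280,138,160))):
    m=sel(W,*box,.10,.145);m&=I.max(2)<70;p=W[m]
    print(n,"knob",len(p),np.median(p,0),p.min(0),p.max(0))
for n,W,I,box in(("top",tw,ti,(160,215,135,205)),("scene",sw,si,(165,220,190,265))):
    hsv=cv2.cvtColor(I,cv2.COLOR_BGR2HSV)
    br=(hsv[...,1]>90)&(hsv[...,0]<22)
    m=sel(W,*box,.155,.26)&br;p=W[m]
    print(n,"handle",len(p),np.median(p,0),p.min(0),p.max(0))
    t=p[p[:,2]>p[:,2].max()-.008];print(" top",len(t),t.mean(0),t.min(0),t.max(0))
    print(" handle rect",cv2.minAreaRect(t[:,:2].astype(np.float32)*1000))
    m=sel(W,*box,.144,.155)&~br;p=W[m]
    print(n,"fork",len(p),np.median(p[:,2]),cv2.minAreaRect(p[:,:2].astype(np.float32)*1000))
    m=sel(W,*box,-.01,.012)&(hsv[...,2]<150);p=W[m];print(" base",len(p))
c=cv2.resize(ti[130:210,125:225],(750,600),interpolation=cv2.INTER_CUBIC);cv2.imwrite("pics/rest.png",c)
# beam / tall things
for n,W in(("top",tw),("scene",sw)):
    m=(W[...,2]>.25)&(W[...,0]>.3);p=W[m];print(n,"tall",p.min(0) if len(p) else 0,p.max(0) if len(p) else 0)
p=sw[sel(sw,0,235,0,140,.2,1.5)];print(p.min(0),p.max(0),np.median(p,0))
```

```text
top rim 385 [0.58350511 0.028079  ] 0.08817660841173813 0.16180744973530214
scene rim 219 [0.58366525 0.02883532] 0.08817485808680309 0.16095792971525302
top knob 53 [ 0.5868889  -0.12238633  0.13193424] [ 0.58009689 -0.13149604  0.11025322] [ 0.59808086 -0.11405888  0.13888261]
scene knob 72 [ 0.58542386 -0.11544681  0.13069331] [ 0.54570037 -0.13306256  0.10054148] [ 0.6007005  -0.05020764  0.14365027]
top handle 123 [0.56053211 0.28604149 0.22285698] [0.55103454 0.27679398 0.17520875] [0.5762144  0.30064749 0.23039816]
 top 65 [0.56413283 0.28883805 0.22529056] [0.55103454 0.27834404 0.22261685] [0.5762144  0.30064749 0.23039816]
 handle rect ((563.8451538085938, 288.4337158203125), (17.619426727294922, 24.197799682617188), 44.369869232177734)
top fork 559 0.14965760432398056 ((572.0475463867188, 286.93121337890625), (66.60930633544922, 103.56793975830078), 68.79498291015625)
 base 915
scene handle 205 [0.5550436  0.29945136 0.19242026] [0.5345475 0.2793071 0.1551963] [0.58146397 0.40787459 0.22691823]
 top 56 [0.56340859 0.29155965 0.22341444] [0.55110756 0.2793071  0.21908633] [0.58146397 0.30165344 0.22691823]
 handle rect ((565.2745361328125, 289.7743835449219), (18.28948211669922, 27.523284912109375), 44.8629150390625)
scene fork 383 0.14877522435603696 ((577.2048950195312, 315.4911193847656), (116.27324676513672, 111.5324478149414), 73.68887329101562)
 base 1340
top tall [ 0.30864428 -0.2206913   0.2500277 ] [0.91481504 0.67524966 0.48491782]
scene tall [ 0.30839738 -0.2382521   0.25002978] [0.91791487 0.69740282 0.52040537]
[ 0.80003581 -0.2382521   0.20001993] [1.50750192 0.52557429 0.52040537] [0.83217642 0.20049119 0.4679497 ]
```

View pics/rest.png

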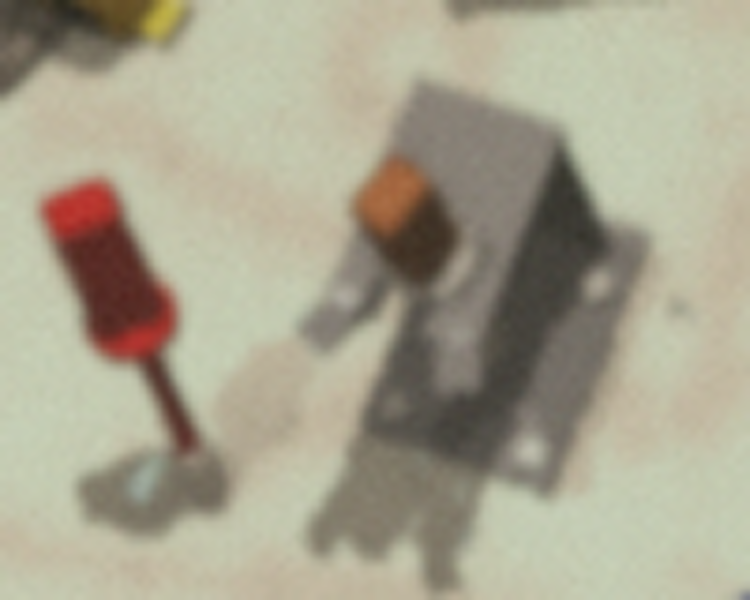

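The crop shows the brown wooden handle standing in the grey fork at crop (395,195), its mouth opening towards the lower left. The red look-alike is separate at (85,230). Next I refine the fork and hopper axes and start moving towards the knob.

Request:
carry_out(
  moves=[
    {"tx": 3.3, "ty": 3.5, "wz": 0.1, "claw": -1},
    {"tx": 3.3, "ty": 3.5, "wz": 0.1},
    {"tx": 3.3, "ty": 3.5, "wz": 0.1},
    {"tx": 3.3, "ty": 3.5, "wz": 0.1},
    {"tx": 3.3, "ty": 3.5, "wz": 0.1},
    {"tx": 3.3, "ty": 3.5, "wz": 0.1},
    {"tx": 3.3, "ty": 3.5, "wz": 0.1},
    {"tx": 3.3, "ty": 3.5, "wz": 0.1},
  ],
  newtons=60,
)

```text
invalid input at $.moves[0]: expected keys tx, ty, tz, wx, wy, wz, claw
```

Run:
```python
from h import *
d=np.load("c0.npz");ti,tw,si,sw=d["ti"],d["tw"],d["si"],d["sw"]
hsv=cv2.cvtColor(ti,cv2.COLOR_BGR2HSV)
def box(u0,u1,v0,v1):
    m=np.zeros(ti.shape[:2],bool);m[v0:v1,u0:u1]=1;return m
z=tw[...,2]
# fork: gray top
m=box(160,215,135,205)&(z>.146)&(z<.153)&(hsv[...,1]<60)
m=cv2.morphologyEx(m.astype(np.uint8),cv2.MORPH_OPEN,np.ones((2,2)))
n,l,s,_=cv2.connectedComponentsWithStats(m)
k=1+np.argmax(s[1:,4]);p=tw[l==k];print("fork",s[k],cv2.minAreaRect(p[:,:2].astype(np.float32)*1000))
e=np.linalg.eigh(np.cov(p[:,:2].T));print(p.mean(0),np.degrees(np.arctan2(*e[1][::-1,1])))
# handle top face
r=box(170,190,148,172)&(hsv[...,1]>90)&(hsv[...,0]<22)&(hsv[...,2]>110)
p=tw[r];print("htop px",r.sum(),np.argwhere(r).mean(0)[::-1],p.mean(0),cv2.minAreaRect(np.argwhere(r)[:,::-1].astype(np.float32)))
# red
r=box(120,165,145,200)&(hsv[...,1]>120)&((hsv[...,0]<8)|(hsv[...,0]>172))&(z>.1)
p=tw[r];print("red",p.min(0),p.max(0),p[p[:,2]>p[:,2].max()-.01].mean(0))
# deck
m=box(235,335,110,215)&(z>.100)&(z<.110)&(np.hypot(tw[...,0]-.5836,tw[...,1]-.0284)>.09)
p=tw[m];p=p[(abs(p[:,0]-.5836)<.13)&(p[:,1]>-.09)]
print("deck",len(p),cv2.minAreaRect(p[:,:2].astype(np.float32)*1000),p.min(0),p.max(0))
# knob top plane
m=box(325,350,140,170)&(z>.128)&(z<.140)&(ti.max(2)<80);p=tw[m];print("knob",len(p),p.mean(0),p.min(0),p.max(0))
# blue vise + cloud around approach
m=box(300,352,235,285)&(z>.02);p=tw[m];print("vise",p.min(0),p.max(0))
```

```text
fork [178 142  23  23 265] ((607.0606079101562, 264.2090148925781), (59.32655334472656, 78.21681213378906), 52.15663528442383)
[0.59671104 0.27037315 0.14834105] -144.63221041100925
htop px 66 [176.53030303 155.62121212] [0.56468216 0.28946303 0.22403813] ((176.75001525878906, 155.75001525878906), (6.363961219787598, 9.899494171142578), 45.0)
red [0.53775996 0.38388794 0.10081625] [0.58214511 0.40931083 0.19857216] [0.57122095 0.39813111 0.19220192]
deck 1378 ((584.2756958007812, 18.35711669921875), (201.67608642578125, 218.85848999023438), 2.711174488067627) [ 0.47853349 -0.08962321  0.10000275] [0.68749544 0.13176524 0.10993505]
knob 42 [ 0.5894937  -0.12358143  0.13337515] [ 0.58031976 -0.13149604  0.12829934] [ 0.59870303 -0.11262767  0.13888261]
vise [ 0.24177879 -0.13020851  0.02031939] [0.36319132 0.01943985 0.66848316]
```

Request:
carry_out(
  moves=[
    {"tx": 3.3, "ty": 3.5, "tz": 0, "wx": 0, "wy": 0, "wz": 0.106, "claw": -1},
    {"tx": 3.3, "ty": 3.5, "tz": 0, "wx": 0, "wy": 0, "wz": 0.106, "claw": -1},
    {"tx": 3.3, "ty": 3.5, "tz": 0, "wx": 0, "wy": 0, "wz": 0.106, "claw": -1},
    {"tx": 3.3, "ty": 3.5, "tz": 0, "wx": 0, "wy": 0, "wz": 0.106, "claw": -1},
    {"tx": 3.3, "ty": 3.5, "tz": 0, "wx": 0, "wy": 0, "wz": 0.106, "claw": -1},
    {"tx": 3.3, "ty": 3.5, "tz": 0, "wx": 0, "wy": 0, "wz": 0.106, "claw": -1},
    {"tx": 3.3, "ty": 3.5, "tz": 0, "wx": 0, "wy": 0, "wz": 0.106, "claw": -1},
    {"tx": 3.3, "ty": 3.5, "tz": 0, "wx": 0, "wy": 0, "wz": 0.106, "claw": -1},
  ],
  newtons=60,
)

```text
clock: 1.1
tcp_pos: [0.4575, -0.2604, 0.231]
orientation: [-0.0, 0.827, 0.562, -0.0]
wrist_force: [-0.0, -0.8, 0.1]
finger_gap: 0.0854
grip_force: 0.0
```

Request:
carry_out(
  moves=[
    {"tx": 3.3, "ty": 3.5, "tz": 0, "wx": 0, "wy": 0, "wz": 0.106, "claw": -1},
    {"tx": 3.3, "ty": 3.5, "tz": 0, "wx": 0, "wy": 0, "wz": 0.106, "claw": -1},
    {"tx": 3.3, "ty": 3.5, "tz": 0, "wx": 0, "wy": 0, "wz": 0.106, "claw": -1},
    {"tx": 3.3, "ty": 3.5, "tz": 0, "wx": 0, "wy": 0, "wz": 0.106, "claw": -1},
    {"tx": 0, "ty": 0, "tz": 0, "wx": 0, "wy": 0, "wz": 0, "claw": -1},
    {"tx": 0, "ty": 0, "tz": 0, "wx": 0, "wy": 0, "wz": 0, "claw": -1},
  ],
)

```text
clock: 1.85
tcp_pos: [0.5881, -0.1217, 0.2307]
orientation: [-0.001, 0.692, 0.722, -0.0]
wrist_force: [-1.1, -0.7, -0.0]
finger_gap: 0.0856
grip_force: 0.0
```

```bash
cat >> h.py <<'E'
def st():
    s=env.get_state();w,x,y,z=s["orientation"]
    ty=np.array([2*(x*y-w*z),1-2*(x*x+z*z),2*(y*z+w*x)]);tz=np.array([2*(x*z+w*y),2*(y*z-w*x),1-2*(x*x+y*y)])
    print(round(s["clock"],2),"tcp",s["tcp_pos"].round(4),"ydeg",round(np.degrees(np.arctan2(ty[1],ty[0])),1),"tz",tz.round(3),"F",s["wrist_force"].round(1),"gap",round(s["finger_gap"],4),"grip",round(s["grip_force"],1),"q",s["joint_pos"].round(2))
E
python3 - <<'E'
from h import *
st()
c=read_camera("scene");W=cloud(c);I=c["image"]
m=np.zeros(I.shape[:2],bool);m[130:165,255:290]=1
m&=(I.max(2)<70)&(W[...,2]>.112)&(W[...,2]<.138)&(W[...,1]<-.09);p=W[m]
print(len(p),p.mean(0),p.min(0),p.max(0))
E
```

```text
1.85 tcp [ 0.5881 -0.1217  0.2307] ydeg 2.4 tz [-0.002  0.    -1.   ] F [-1.1 -0.7 -0. ] gap 0.0856 grip 0.0 q [-0.34  0.37  0.12  1.33 -0.    1.19]
42 [ 0.58953183 -0.11916527  0.12651449] [ 0.58138505 -0.13090051  0.113623  ] [ 0.601808   -0.11180677  0.13510395]
```

Request:
carry_out(
  moves=[
    {"tx": 0.2, "ty": 0.2, "tz": -4, "wx": 0, "wy": 0, "wz": 0, "claw": -1},
    {"tx": 0, "ty": 0, "tz": -4, "wx": 0, "wy": 0, "wz": 0, "claw": -1},
    {"tx": 0, "ty": 0, "tz": -4, "wx": 0, "wy": 0, "wz": 0, "claw": -1},
    {"tx": 0, "ty": 0, "tz": -0.4, "wx": 0, "wy": 0, "wz": 0, "claw": 1},
    {"tx": 0, "ty": 0, "tz": 0, "wx": 0, "wy": 0, "wz": 0, "claw": 1},
    {"tx": 0, "ty": 0, "tz": 0, "wx": 0, "wy": 0, "wz": 0, "claw": 1},
    {"tx": 0, "ty": 0, "tz": 0, "wx": 0, "wy": 0, "wz": 0, "claw": 1},
    {"tx": 0, "ty": 0, "tz": 0, "wx": 0, "wy": 0, "wz": 0, "claw": 1},
  ],
)

```text
clock: 2.9
tcp_pos: [0.5932, -0.1205, 0.1099]
orientation: [0.003, 0.692, 0.722, 0.001]
wrist_force: [3.7, -1.0, 6.1]
finger_gap: 0.0213
grip_force: 58.9
```

Request:
carry_out(
  moves=[
    {"tx": 0.05, "ty": -1, "tz": 0, "wx": 0, "wy": 0, "wz": 0, "claw": 1},
    {"tx": 0.05, "ty": -1.3, "tz": 0, "wx": 0, "wy": 0, "wz": 0, "claw": 1},
    {"tx": 0.06, "ty": -1.3, "tz": 0, "wx": 0, "wy": 0, "wz": 0, "claw": 1},
    {"tx": 0.06, "ty": -1.3, "tz": 0, "wx": 0, "wy": 0, "wz": 0, "claw": 1},
    {"tx": 0.06, "ty": -1.3, "tz": 0, "wx": 0, "wy": 0, "wz": 0, "claw": 1},
    {"tx": 0.06, "ty": -1.3, "tz": 0, "wx": 0, "wy": 0, "wz": 0, "claw": 1},
    {"tx": 0, "ty": 0, "tz": 0, "wx": 0, "wy": 0, "wz": 0, "claw": 1},
  ],
)

```text
clock: 3.78
tcp_pos: [0.5968, -0.1927, 0.1099]
orientation: [0.001, 0.691, 0.723, 0.004]
wrist_force: [5.1, 9.9, 7.8]
finger_gap: 0.0214
grip_force: 59.9
```

Request:
carry_out(
  moves=[
    {"tx": 0.03, "ty": -0.6, "tz": 0, "wx": 0, "wy": 0, "wz": 0, "claw": 1},
    {"tx": 0, "ty": -0.5, "tz": 0, "wx": 0, "wy": 0, "wz": 0, "claw": 1},
    {"tx": 0, "ty": 0, "tz": 0, "wx": 0, "wy": 0, "wz": 0, "claw": 1},
    {"tx": 0, "ty": 0, "tz": 0, "wx": 0, "wy": 0, "wz": 0, "claw": 1},
  ],
)

```text
clock: 4.28
tcp_pos: [0.5967, -0.1929, 0.1098]
orientation: [-0.005, 0.688, 0.725, 0.01]
wrist_force: [5.5, 37.2, 16.9]
finger_gap: 0.0214
grip_force: 60.7
```

Request:
carry_out(
  moves=[
    {"tx": 0, "ty": 0.6, "tz": 0, "wx": 0, "wy": 0, "wz": 0, "claw": 1},
    {"tx": 0, "ty": 0.2, "tz": 0, "wx": 0, "wy": 0, "wz": 0, "claw": -1},
    {"tx": 0, "ty": 0, "tz": 0, "wx": 0, "wy": 0, "wz": 0, "claw": -1},
    {"tx": 0, "ty": 0, "tz": 0, "wx": 0, "wy": 0, "wz": 0, "claw": -1},
    {"tx": 0, "ty": 0, "tz": 4, "wx": 0, "wy": 0, "wz": 0, "claw": -1},
    {"tx": 0, "ty": 0, "tz": 5, "wx": 0, "wy": 0, "wz": 0, "claw": -1},
    {"tx": 0, "ty": 0, "tz": 3, "wx": 0, "wy": 0, "wz": 0, "claw": -1},
  ],
)

```text
clock: 5.15
tcp_pos: [0.5948, -0.199, 0.2298]
orientation: [0.001, 0.692, 0.722, 0.0]
wrist_force: [-0.2, 0.1, 0.6]
finger_gap: 0.0853
grip_force: 0.0
```

Run:
```python
from h import *
st()
c=read_camera("scene");W=cloud(c);I=c["image"]
t=read_camera("top")
m=(I.max(2)<70)&(W[...,2]>.112)&(W[...,2]<.138)&(W[...,1]<-.16)&(W[...,1]>-.23)&(abs(W[...,0]-.59)<.04);p=W[m]
print(len(p),p.mean(0),p.min(0),p.max(0))
W=cloud(t);J=t["image"]
m=(J.max(2)<70)&(W[...,2]>.112)&(W[...,2]<.138)&(W[...,1]<-.16)&(W[...,1]>-.23)&(abs(W[...,0]-.59)<.04);p=W[m]
print(len(p),p.mean(0) if len(p) else 0)
a=cv2.resize(I[120:210,195:315],(800,600),interpolation=cv2.INTER_CUBIC)
cv2.imwrite("pics/g1.png",a)
```

```text
5.15 tcp [ 0.5948 -0.199   0.2298] ydeg 2.4 tz [ 0.002 -0.001 -1.   ] F [-0.2  0.1  0.6] gap 0.0853 grip 0.0 q [-0.45  0.42  0.19  1.34 -0.    1.08]
45 [ 0.59317601 -0.19167326  0.12562747] [ 0.58219685 -0.20374337  0.11313731] [ 0.60647958 -0.18282263  0.13459365]
0 0
```

View pics/g1.png

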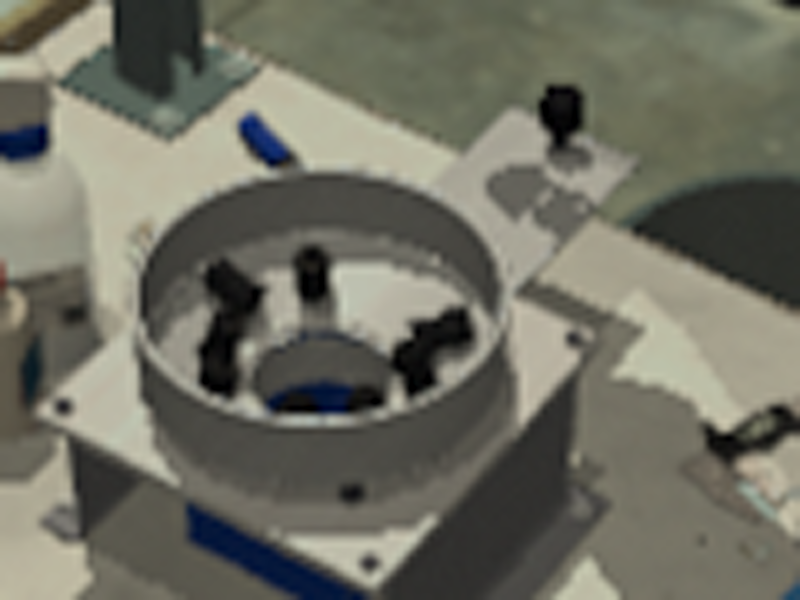

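The scene shows the gate plate drawn out, the knob at crop (562,105), and the blue bin visible through the outlet. All the glands are on the floor of the funnel. I'll check the gate opening with a silhouette ray.

Run:
```python
from h import *
c=read_camera("scene");M=np.linalg.inv(c["camera_from_world"]);d=np.load("c0.npz")
def blob(I,u0,u1,v0,v1,z):
    m=(I[v0:v1,u0:u1].max(2)<60).astype(np.uint8)
    n,l,s,ce=cv2.connectedComponentsWithStats(m);k=1+np.argmax(s[1:,4]);x,y,w,h,a=s[k]
    u,v=u0+x+(w-1)/2,v0+y+(h-1)/2
    r=M[:3,:3]@[(u-c["cx"])/c["fx"],(v-c["cy"])/c["fy"],1];p=M[:3,3]+r*(z-M[2,3])/r[2]
    print(s[k],(u,v),p.round(4), np.hypot(*(p[:2]-[.5837,.0288])))
blob(d["si"],255,285,138,158,.119)
blob(c["image"],270,290,128,146,.119)
```

```text
[11  5  6 11 44] (np.float64(268.5), np.float64(148.0)) [ 0.5902 -0.1227  0.119 ] 0.15165565537642248
[ 6  5  6 10 45] (np.float64(278.5), np.float64(137.5)) [ 0.5953 -0.1917  0.119 ] 0.2207592721559697
```

Request:
carry_out(
  moves=[
    {"tx": 0, "ty": 3, "tz": 0, "wx": 0, "wy": 0, "wz": 0, "claw": 1},
    {"tx": 0, "ty": 1.2, "tz": 0, "wx": 0, "wy": 0, "wz": 0, "claw": 1},
    {"tx": 0, "ty": 0, "tz": -4, "wx": 0, "wy": 0, "wz": 0, "claw": 1},
    {"tx": 0, "ty": 0, "tz": -4, "wx": 0, "wy": 0, "wz": 0, "claw": 1},
    {"tx": 0, "ty": 0, "tz": -3.6, "wx": 0, "wy": 0, "wz": 0, "claw": 1},
    {"tx": 0, "ty": 0, "tz": 0, "wx": 0, "wy": 0, "wz": 0, "claw": 1},
    {"tx": 0, "ty": -0.7, "tz": 0, "wx": 0, "wy": 0, "wz": 0, "claw": 1},
    {"tx": 0, "ty": 0, "tz": 0, "wx": 0, "wy": 0, "wz": 0, "claw": 1},
  ],
)

```text
clock: 6.3
tcp_pos: [0.5958, -0.1641, 0.1133]
orientation: [0.002, 0.692, 0.722, 0.001]
wrist_force: [0.2, 0.2, 0.3]
finger_gap: 0.0001
grip_force: 0.0
```

Request:
carry_out(
  moves=[
    {"tx": 0, "ty": -0.5, "tz": 0, "wx": 0, "wy": 0, "wz": 0, "claw": 1},
    {"tx": 0, "ty": 0, "tz": 0, "wx": 0, "wy": 0, "wz": 0, "claw": 1},
  ],
)

```text
clock: 6.55
tcp_pos: [0.5949, -0.1684, 0.1121]
orientation: [0.001, 0.692, 0.722, 0.0]
wrist_force: [0.1, 0.1, -0.0]
finger_gap: 0.0
grip_force: 0.0
```

Request:
carry_out(
  moves=[
    {"tx": 0, "ty": -0.5, "tz": 0, "wx": 0, "wy": 0, "wz": 0, "claw": 1},
    {"tx": 0, "ty": 0, "tz": 0, "wx": 0, "wy": 0, "wz": 0, "claw": 1},
  ],
)

```text
clock: 6.8
tcp_pos: [0.5945, -0.1732, 0.1114]
orientation: [0.0, 0.692, 0.722, 0.0]
wrist_force: [0.0, -1.0, -0.1]
finger_gap: 0.0001
grip_force: 0.0
```

Request:
carry_out(
  moves=[
    {"tx": 0, "ty": -0.5, "tz": 0, "wx": 0, "wy": 0, "wz": 0, "claw": 1},
    {"tx": 0, "ty": 0, "tz": 0, "wx": 0, "wy": 0, "wz": 0, "claw": 1},
  ],
)

```text
clock: 7.05
tcp_pos: [0.5943, -0.1747, 0.1113]
orientation: [-0.002, 0.691, 0.723, 0.002]
wrist_force: [0.2, 9.2, 1.7]
finger_gap: -0.0004
grip_force: 4.8
```

Request:
carry_out(
  moves=[
    {"tx": 0, "ty": -0.5, "tz": 0, "wx": 0, "wy": 0, "wz": 0, "claw": 1},
    {"tx": 0, "ty": 0, "tz": 0, "wx": 0, "wy": 0, "wz": 0, "claw": 1},
  ],
)

```text
clock: 7.3
tcp_pos: [0.5942, -0.1749, 0.1113]
orientation: [-0.005, 0.69, 0.724, 0.005]
wrist_force: [1.1, 22.9, 6.2]
finger_gap: -0.0001
grip_force: 11.5
```

The gate is at its end stop: a rigid 23 N with the knob centre about 0.226 from the axis. Next I back off towards the rod while refining the slot direction.

Request:
carry_out(
  moves=[
    {"tx": 0, "ty": 1.5, "tz": 0, "wx": 0, "wy": 0, "wz": 0, "claw": 1},
    {"tx": 0, "ty": 0, "tz": 5, "wx": 0, "wy": 0, "wz": 0, "claw": 1},
    {"tx": 0, "ty": 0, "tz": 6, "wx": 0, "wy": 0, "wz": 0, "claw": 1},
    {"tx": 0, "ty": 0, "tz": 6, "wx": 0, "wy": 0, "wz": 0, "claw": 0.1},
    {"tx": -0.5, "ty": 5.5, "tz": 0, "wx": 0, "wy": 0, "wz": 0.083, "claw": 0.1},
    {"tx": -0.5, "ty": 5.5, "tz": 0, "wx": 0, "wy": 0, "wz": 0.083, "claw": 0.1},
    {"tx": -0.5, "ty": 5.5, "tz": 0, "wx": 0, "wy": 0, "wz": 0.083, "claw": 0.1},
    {"tx": -0.5, "ty": 5.5, "tz": 0, "wx": 0, "wy": 0, "wz": 0.083, "claw": 0.1},
  ],
)

```text
clock: 8.3
tcp_pos: [0.5742, 0.0535, 0.2814]
orientation: [0.0, 0.562, 0.827, -0.0]
wrist_force: [0.6, 0.1, 0.4]
finger_gap: 0.0382
grip_force: 0.0
```

Run:
```python
from h import *
st()
d=np.load("c0.npz")
for n,I,W,b in(("top",d["ti"],d["tw"],(160,215,135,205)),("scene",d["si"],d["sw"],(165,220,190,265))):
    hsv=cv2.cvtColor(I,cv2.COLOR_BGR2HSV)
    m=np.zeros(I.shape[:2],bool);m[b[2]:b[3],b[0]:b[1]]=1
    m&=(W[...,2]>.145)&(W[...,2]<.1535)&(hsv[...,1]<70)
    p=W[m][:,:2];p=p[np.hypot(p[:,0]-.58,p[:,1]-.283)<.085];best=[]
    for t in np.radians(np.arange(120,190,1)):
        q=p@[-np.sin(t),np.cos(t)];a=p@[np.cos(t),np.sin(t)]
        best.append((np.ptp(np.percentile(q,[2,98])),np.degrees(t),np.percentile(q,[2,98]).mean()-np.array([.565,.2895])@[-np.sin(t),np.cos(t)]))
    print(n,len(p),sorted(best)[:4])
    # upright side faces: vertical points
    m=np.zeros(I.shape[:2],bool);m[b[2]:b[3],b[0]:b[1]]=1
    m&=(W[...,2]>.03)&(W[...,2]<.135)&(hsv[...,1]<70);p=W[m];p=p[np.hypot(p[:,0]-.6,p[:,1]-.275)<.09]
    if len(p)>30:
        e=np.linalg.eigh(np.cov(p[:,:2].T));print("upright",len(p),p.mean(0),np.degrees(np.arctan2(e[1][1,1],e[1][0,1])),np.sqrt(e[0]))
```

```text
8.3 tcp [0.5742 0.0535 0.2814] ydeg 21.6 tz [ 0.001 -0.001 -1.   ] F [0.6 0.1 0.4] gap 0.0382 grip 0.0 q [-0.05  0.31  0.16  1.42 -0.    1.15]
top 524 [(np.float64(0.0565484685990435), np.float64(159.0), np.float64(-0.0008004722422301769)), (np.float64(0.0565544425683393), np.float64(158.0), np.float64(-0.0006174336475587294)), (np.float64(0.056944782103784175), np.float64(160.0), np.float64(-0.0008681728537972555)), (np.float64(0.057268662679680504), np.float64(157.0), np.float64(-0.0005365502242736242))]
upright 65 [0.59564063 0.25841694 0.06871277] 144.48919652255404 [0.00578781 0.02428317]
scene 357 [(np.float64(0.05546319955989515), np.float64(159.0), np.float64(-0.0013703310454908912)), (np.float64(0.05591939436413018), np.float64(160.0), np.float64(-0.0012555162493997907)), (np.float64(0.056250715433216025), np.float64(161.0), np.float64(-0.0015027023482455104)), (np.float64(0.05629302487726423), np.float64(158.0), np.float64(-0.0013156116916573923))]
upright 185 [0.59158499 0.28959719 0.07083495] 176.1951570144723 [0.01103466 0.03008042]
```

Request:
carry_out(
  moves=[
    {"tx": -0.2, "ty": 4.7, "tz": 0, "wx": 0, "wy": 0, "wz": 0.082, "claw": -0.4},
    {"tx": -0.2, "ty": 4.7, "tz": 0, "wx": 0, "wy": 0, "wz": 0.082, "claw": -0.4},
    {"tx": -0.2, "ty": 4.7, "tz": 0, "wx": 0, "wy": 0, "wz": 0.082, "claw": -0.4},
    {"tx": -0.2, "ty": 4.7, "tz": 0, "wx": 0, "wy": 0, "wz": 0.082, "claw": -0.4},
    {"tx": -0.1, "ty": 4.7, "tz": 0, "wx": 0, "wy": 0, "wz": 0.08, "claw": -0.4},
    {"tx": 0, "ty": 0, "tz": 0, "wx": 0, "wy": 0, "wz": 0, "claw": -0.4},
    {"tx": 0, "ty": 0, "tz": 0, "wx": 0, "wy": 0, "wz": 0, "claw": -0.4},
  ],
)

```text
clock: 9.18
tcp_pos: [0.5654, 0.2869, 0.2811]
orientation: [0.0, 0.384, 0.923, -0.0]
wrist_force: [0.2, 0.3, 0.3]
finger_gap: 0.0596
grip_force: 0.0
```

Run:
```python
from h import *
st()
```

```text
9.18 tcp [0.5654 0.2869 0.2811] ydeg 44.8 tz [-0.    -0.001 -1.   ] F [0.2 0.3 0.3] gap 0.0596 grip 0.0 q [ 0.34  0.43  0.34  1.48 -0.    1.13]
```

Request:
carry_out(
  moves=[
    {"tx": 0, "ty": 0.25, "tz": -3, "wx": 0, "wy": 0, "wz": 0, "claw": -0.4},
    {"tx": 0, "ty": 0, "tz": -4, "wx": 0, "wy": 0, "wz": 0, "claw": -0.4},
    {"tx": 0, "ty": 0, "tz": -3, "wx": 0, "wy": 0, "wz": 0, "claw": -0.4},
    {"tx": 0, "ty": 0, "tz": -0.9, "wx": 0, "wy": 0, "wz": 0, "claw": -0.4},
    {"tx": 0, "ty": 0, "tz": 0, "wx": 0, "wy": 0, "wz": 0, "claw": 1},
    {"tx": 0, "ty": 0, "tz": 0, "wx": 0, "wy": 0, "wz": 0, "claw": 1},
    {"tx": 0, "ty": 0, "tz": 0, "wx": 0, "wy": 0, "wz": 0, "claw": 1},
    {"tx": 0, "ty": 0, "tz": 0, "wx": 0, "wy": 0, "wz": 0, "claw": 1},
  ],
  newtons=100,
)

```text
clock: 10.18
tcp_pos: [0.5666, 0.2899, 0.1743]
orientation: [0.002, 0.384, 0.923, 0.001]
wrist_force: [0.4, -1.1, 6.6]
finger_gap: 0.0185
grip_force: 98.5
```

Run:
```python
from h import *
st()
```

```text
10.18 tcp [0.5666 0.2899 0.1743] ydeg 44.9 tz [ 0.004  0.001 -1.   ] F [ 0.4 -1.1  6.6] gap 0.0185 grip 98.5 q [ 0.35  0.45  0.11  1.22 -0.    1.14]
```

Request:
carry_out(
  moves=[
    {"tx": 0, "ty": 0, "tz": 0.6, "wx": 0, "wy": 0, "wz": 0, "claw": 1},
    {"tx": -1.4, "ty": 0.54, "tz": 0, "wx": 0, "wy": 0, "wz": 0, "claw": 1},
    {"tx": -1.4, "ty": 0.54, "tz": 0, "wx": 0, "wy": 0, "wz": 0, "claw": 1},
    {"tx": -1.4, "ty": 0.54, "tz": 0, "wx": 0, "wy": 0, "wz": 0, "claw": 1},
    {"tx": -1.4, "ty": 0.54, "tz": 0, "wx": 0, "wy": 0, "wz": 0, "claw": 1},
    {"tx": -1.5, "ty": 0.57, "tz": 0, "wx": 0, "wy": 0, "wz": 0, "claw": 1},
    {"tx": 0, "ty": 0, "tz": 0, "wx": 0, "wy": 0, "wz": 0, "claw": 1},
  ],
)

```text
clock: 11.05
tcp_pos: [0.493, 0.3176, 0.1785]
orientation: [-0.0, 0.383, 0.924, -0.0]
wrist_force: [0.1, 0.6, -3.1]
finger_gap: 0.0189
grip_force: 97.8
```

Run:
```python
from h import *
st()
```

```text
11.05 tcp [0.493  0.3176 0.1785] ydeg 45.0 tz [-0. -0. -1.] F [ 0.1  0.6 -3.1] gap 0.0189 grip 97.8 q [ 0.44  0.35 -0.03  1.19  0.    1.22]
```

Request:
carry_out(
  moves=[
    {"tx": 0, "ty": 0, "tz": 4.5, "wx": 0, "wy": 0, "wz": 0, "claw": 1},
    {"tx": 0, "ty": 0, "tz": 4.5, "wx": 0, "wy": 0, "wz": 0, "claw": 1},
    {"tx": 0, "ty": 0, "tz": 4.5, "wx": 0, "wy": 0, "wz": 0, "claw": 1},
    {"tx": 0, "ty": 0, "tz": 4.5, "wx": 0, "wy": 0, "wz": 0, "claw": 1},
    {"tx": 0, "ty": 0, "tz": 0, "wx": 0, "wy": 0, "wz": 0, "claw": 1},
  ],
)

```text
clock: 11.68
tcp_pos: [0.4963, 0.3175, 0.3626]
orientation: [0.003, 0.384, 0.923, 0.003]
wrist_force: [0.2, 0.7, -2.6]
finger_gap: 0.0188
grip_force: 98.6
```

```bash
cat >> h.py <<'E'
C=np.array([.5838,.0284])
def polar(name,fn,c=None):
    """rectified plan view of the funnel at z=.118, 3 px/mm, world x up, y left"""
    c=c or read_camera(name);I=c["image"];s=3;N=600
    T=c["camera_from_world"];g=np.mgrid[:N,:N].astype(float)
    X=C[0]+(N/2-g[0])/s/1000;Y=C[1]+(N/2-g[1])/s/1000
    P=np.stack([X,Y,np.full_like(X,.120),np.ones_like(X)],-1)@T.T
    u=(P[...,0]/P[...,2]*c["fx"]+c["cx"]).astype(np.float32);v=(P[...,1]/P[...,2]*c["fy"]+c["cy"]).astype(np.float32)
    R=cv2.remap(I,u,v,cv2.INTER_CUBIC)
    for r in(35,60,87):cv2.circle(R,(N//2,N//2),r*s,(0,200,255),1)
    for a in range(0,360,30):
        q=np.radians(a);cv2.putText(R,str(a),(int(N/2-95*s*np.sin(q)-10),int(N/2-95*s*np.cos(q)+5)),0,.5,(0,0,255),1)
    cv2.imwrite(fn,R);return R
E
python3 - <<'E'
from h import *
d=np.load("c0.npz");st()
c=read_camera("top");c["image"]=d["ti"];polar("top","pics/f0.png",c)
E
```

```text
11.68 tcp [0.4963 0.3175 0.3626] ydeg 44.8 tz [ 0.008  0.003 -1.   ] F [ 0.2  0.7 -2.6] gap 0.0188 grip 98.6 q [ 0.43  0.34  0.41  1.63 -0.    1.22]
```

View pics/f0.png

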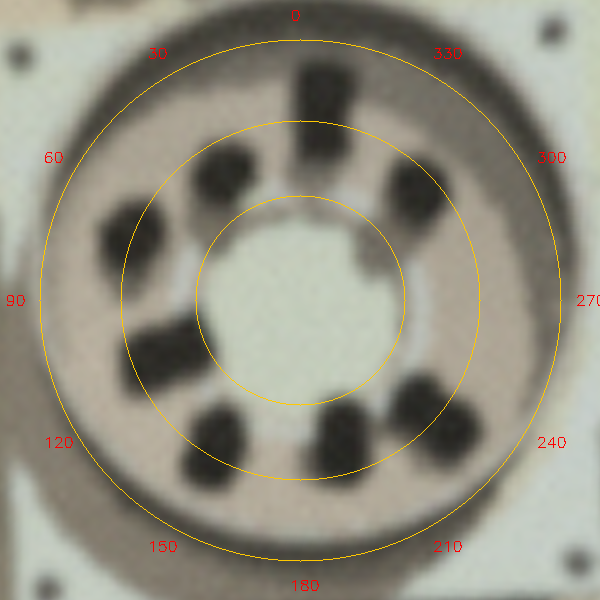

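The plan view shows eight glands at these angles and radii (mm): 352°/62, 30°/48, 68°/60, 110°/48, 150°/56, 196°/50, 230°/57 and 313°/53. The gap at 270° is free, so I enter there and then rake each gland inwards from behind.

Request:
carry_out(
  moves=[
    {"tx": 1.1, "ty": -4.5, "tz": 0, "wx": 0, "wy": 0, "wz": 0, "claw": 1},
    {"tx": 1.1, "ty": -4.5, "tz": 0, "wx": 0, "wy": 0, "wz": 0, "claw": 1},
    {"tx": 1.1, "ty": -4.5, "tz": 0, "wx": 0, "wy": 0, "wz": 0, "claw": 1},
    {"tx": 1.1, "ty": -4.5, "tz": 0, "wx": 0, "wy": 0, "wz": 0, "claw": 1},
    {"tx": 1.1, "ty": -4.5, "tz": 0, "wx": 0, "wy": 0, "wz": 0, "claw": 1},
    {"tx": 1.1, "ty": -4.5, "tz": 0, "wx": 0, "wy": 0, "wz": 0, "claw": 1},
    {"tx": 1.1, "ty": -4.5, "tz": 0, "wx": 0, "wy": 0, "wz": 0, "claw": 1},
    {"tx": 1.1, "ty": -4.5, "tz": 0, "wx": 0, "wy": 0, "wz": 0, "claw": 1},
  ],
)

```text
clock: 12.72
tcp_pos: [0.5822, -0.0446, 0.3562]
orientation: [-0.001, 0.384, 0.923, -0.0]
wrist_force: [-0.3, 1.0, -1.9]
finger_gap: 0.0187
grip_force: 98.6
```

Request:
carry_out(
  moves=[
    {"tx": 0, "ty": 0, "tz": 0, "wx": 0, "wy": 0, "wz": 0, "claw": 1},
    {"tx": 0, "ty": 0, "tz": 0, "wx": 0, "wy": 0, "wz": 0, "claw": 1},
  ],
)

```text
clock: 12.98
tcp_pos: [0.582, -0.043, 0.3567]
orientation: [-0.001, 0.384, 0.923, -0.0]
wrist_force: [-0.8, 0.7, -2.6]
finger_gap: 0.0193
grip_force: 98.6
```

Run:
```python
from h import *
st()
c=read_camera("scene");W=cloud(c);I=c["image"]
T=c["camera_from_world"]
# look for the white foot below tcp
m=(np.hypot(W[...,0]-.5838,W[...,1]+.0456)<.03)&(W[...,2]>.195)&(W[...,2]<.255)
p=W[m];print(len(p),p.mean(0),p.min(0),p.max(0))
```

```text
12.97 tcp [ 0.582  -0.043   0.3567] ydeg 44.8 tz [-0.003  0.001 -1.   ] F [-0.8  0.7 -2.6] gap 0.0193 grip 98.6 q [-0.21  0.34  0.39  1.62  0.    0.58]
58 [ 0.57802174 -0.03789614  0.23228141] [ 0.57187487 -0.04526152  0.20697731] [ 0.58706513 -0.03224093  0.25416698]
```

Run:
```python
from h import *
s=env.get_state()["tcp_pos"]
n=np.arange(57);a=np.radians(270+20*n);r=75-.7*n
P=np.c_[C[0]*100+r/10*np.cos(a),C[1]*100+r/10*np.sin(a),10.5+.4+np.maximum(r-35,0)*.03057+15.03]
print("start",P[0],"from",s*100)
R=np.diff(np.round(P,1),axis=0).round(1)
for i in range(0,56,8):print(i,R[i:i+8].tolist())
```

```text
start [58.38   -4.66   27.1528] from [58.19576049 -4.23672131 35.72640831]
0 [[2.5, 0.6, -0.1], [2.2, 1.3, 0.0], [1.6, 2.0, 0.0], [0.8, 2.4, 0.0], [-0.1, 2.5, -0.1], [-0.9, 2.3, 0.0], [-1.6, 1.8, 0.0], [-2.1, 1.2, 0.0]]
8 [[-2.4, 0.3, 0.0], [-2.3, -0.5, -0.1], [-2.0, -1.2, 0.0], [-1.5, -1.8, 0.0], [-0.7, -2.2, 0.0], [0.1, -2.3, 0.0], [0.8, -2.1, -0.1], [1.5, -1.6, 0.0]]
16 [[1.9, -1.1, 0.0], [2.2, -0.3, 0.0], [2.1, 0.4, -0.1], [1.8, 1.2, 0.0], [1.3, 1.6, 0.0], [0.6, 2.0, 0.0], [0.0, 2.1, 0.0], [-0.8, 1.8, -0.1]]
24 [[-1.3, 1.5, 0.0], [-1.8, 1.0, 0.0], [-1.9, 0.3, 0.0], [-1.9, -0.5, 0.0], [-1.6, -1.0, -0.1], [-1.2, -1.5, 0.0], [-0.6, -1.7, 0.0], [0.1, -1.9, 0.0]]
32 [[0.7, -1.7, -0.1], [1.2, -1.3, 0.0], [1.6, -0.8, 0.0], [1.7, -0.2, 0.0], [1.7, 0.3, 0.0], [1.4, 0.9, -0.1], [1.0, 1.4, 0.0], [0.5, 1.5, 0.0]]
40 [[-0.1, 1.6, 0.0], [-0.6, 1.5, 0.0], [-1.0, 1.2, -0.1], [-1.4, 0.7, 0.0], [-1.5, 0.2, 0.0], [-1.5, -0.3, 0.0], [-1.2, -0.8, -0.1], [-0.9, -1.2, 0.0]]
48 [[-0.4, -1.4, 0.0], [0.0, -1.4, 0.0], [0.6, -1.2, 0.0], [0.9, -1.0, -0.1], [1.2, -0.6, 0.0], [1.3, -0.2, 0.0], [1.2, 0.3, 0.0], [1.1, 0.7, 0.0]]
```

Request:
carry_out(
  moves=[
    {"tx": 0.2, "ty": -0.25, "tz": 0, "wx": 0, "wy": 0, "wz": 0, "claw": 1},
    {"tx": 0, "ty": 0, "tz": -3, "wx": 0, "wy": 0, "wz": 0, "claw": 1},
    {"tx": 0, "ty": 0, "tz": -3, "wx": 0, "wy": 0, "wz": 0, "claw": 1},
    {"tx": 0, "ty": 0, "tz": -2.4, "wx": 0, "wy": 0, "wz": 0, "claw": 1},
    {"tx": 0, "ty": 0, "tz": 0, "wx": 0, "wy": 0, "wz": 0, "claw": 1},
    {"tx": 0, "ty": 0, "tz": 0, "wx": 0, "wy": 0, "wz": 0, "claw": 1},
  ],
)

```text
clock: 13.78
tcp_pos: [0.5848, -0.045, 0.2755]
orientation: [0.001, 0.383, 0.924, 0.0]
wrist_force: [0.6, 0.3, -2.7]
finger_gap: 0.0188
grip_force: 98.4
```

Request:
carry_out(
  moves=[
    {"tx": 2.5, "ty": 0.6, "tz": -0.3, "wx": 0, "wy": 0, "wz": 0, "claw": 1},
    {"tx": 2.2, "ty": 1.3, "tz": 0, "wx": 0, "wy": 0, "wz": 0, "claw": 1},
    {"tx": 1.6, "ty": 2.0, "tz": 0, "wx": 0, "wy": 0, "wz": 0, "claw": 1},
    {"tx": 0.8, "ty": 2.4, "tz": 0, "wx": 0, "wy": 0, "wz": 0, "claw": 1},
    {"tx": -0.1, "ty": 2.5, "tz": -0.1, "wx": 0, "wy": 0, "wz": 0, "claw": 1},
    {"tx": -0.9, "ty": 2.3, "tz": 0, "wx": 0, "wy": 0, "wz": 0, "claw": 1},
    {"tx": -1.6, "ty": 1.8, "tz": 0, "wx": 0, "wy": 0, "wz": 0, "claw": 1},
    {"tx": -2.1, "ty": 1.2, "tz": 0, "wx": 0, "wy": 0, "wz": 0, "claw": 1},
  ],
)

```text
clock: 14.78
tcp_pos: [0.6079, 0.0968, 0.2713]
orientation: [0.001, 0.383, 0.924, 0.0]
wrist_force: [0.3, -0.4, -2.2]
finger_gap: 0.0188
grip_force: 98.7
```

Run:
```python
from h import *
st()
p=env.get_state()["tcp_pos"][:2]-C;print(np.hypot(*p)*1000,np.degrees(np.arctan2(p[1],p[0])))
```

```text
14.78 tcp [0.6079 0.0968 0.2713] ydeg 44.9 tz [ 0.002  0.    -1.   ] F [ 0.3 -0.4 -2.2] gap 0.0188 grip 98.7 q [0.03 0.39 0.25 1.43 0.   0.81]
72.54559421243512 70.61819033882995
```

Tracking is good with no contact loads, so I continue the spiral.

Request:
carry_out(
  moves=[
    {"tx": -2.4, "ty": 0.3, "tz": 0, "wx": 0, "wy": 0, "wz": 0, "claw": 1},
    {"tx": -2.3, "ty": -0.5, "tz": -0.1, "wx": 0, "wy": 0, "wz": 0, "claw": 1},
    {"tx": -2.0, "ty": -1.2, "tz": 0, "wx": 0, "wy": 0, "wz": 0, "claw": 1},
    {"tx": -1.5, "ty": -1.8, "tz": 0, "wx": 0, "wy": 0, "wz": 0, "claw": 1},
    {"tx": -0.7, "ty": -2.2, "tz": 0, "wx": 0, "wy": 0, "wz": 0, "claw": 1},
    {"tx": 0.1, "ty": -2.3, "tz": 0, "wx": 0, "wy": 0, "wz": 0, "claw": 1},
    {"tx": 0.8, "ty": -2.1, "tz": -0.1, "wx": 0, "wy": 0, "wz": 0, "claw": 1},
    {"tx": 1.5, "ty": -1.6, "tz": 0, "wx": 0, "wy": 0, "wz": 0, "claw": 1},
  ],
)

```text
clock: 15.78
tcp_pos: [0.543, -0.0189, 0.2699]
orientation: [0.001, 0.384, 0.923, 0.0]
wrist_force: [0.5, 0.3, -2.0]
finger_gap: 0.019
grip_force: 98.8
```

Request:
carry_out(
  moves=[
    {"tx": 1.9, "ty": -1.1, "tz": 0, "wx": 0, "wy": 0, "wz": 0, "claw": 1},
    {"tx": 2.2, "ty": -0.3, "tz": 0, "wx": 0, "wy": 0, "wz": 0, "claw": 1},
    {"tx": 2.1, "ty": 0.4, "tz": -0.1, "wx": 0, "wy": 0, "wz": 0, "claw": 1},
    {"tx": 1.8, "ty": 1.2, "tz": 0, "wx": 0, "wy": 0, "wz": 0, "claw": 1},
    {"tx": 1.3, "ty": 1.6, "tz": 0, "wx": 0, "wy": 0, "wz": 0, "claw": 1},
    {"tx": 0.6, "ty": 2.0, "tz": 0, "wx": 0, "wy": 0, "wz": 0, "claw": 1},
    {"tx": 0.0, "ty": 2.1, "tz": 0, "wx": 0, "wy": 0, "wz": 0, "claw": 1},
    {"tx": -0.8, "ty": 1.8, "tz": -0.1, "wx": 0, "wy": 0, "wz": 0, "claw": 1},
  ],
)

```text
clock: 16.77
tcp_pos: [0.6339, 0.0602, 0.2665]
orientation: [0.0, 0.383, 0.924, 0.0]
wrist_force: [0.6, 0.1, -3.3]
finger_gap: 0.0183
grip_force: 98.7
```

Request:
carry_out(
  moves=[
    {"tx": -1.3, "ty": 1.5, "tz": 0, "wx": 0, "wy": 0, "wz": 0, "claw": 1},
    {"tx": -1.8, "ty": 1.0, "tz": 0, "wx": 0, "wy": 0, "wz": 0, "claw": 1},
    {"tx": -1.9, "ty": 0.3, "tz": 0, "wx": 0, "wy": 0, "wz": 0, "claw": 1},
    {"tx": -1.9, "ty": -0.5, "tz": 0, "wx": 0, "wy": 0, "wz": 0, "claw": 1},
    {"tx": -1.6, "ty": -1.0, "tz": -0.1, "wx": 0, "wy": 0, "wz": 0, "claw": 1},
    {"tx": -1.2, "ty": -1.5, "tz": 0, "wx": 0, "wy": 0, "wz": 0, "claw": 1},
    {"tx": -0.6, "ty": -1.7, "tz": 0, "wx": 0, "wy": 0, "wz": 0, "claw": 1},
    {"tx": 0.1, "ty": -1.9, "tz": 0, "wx": 0, "wy": 0, "wz": 0, "claw": 1},
  ],
)

```text
clock: 17.77
tcp_pos: [0.532, 0.0194, 0.2656]
orientation: [0.0, 0.384, 0.923, 0.0]
wrist_force: [1.3, 0.3, -3.2]
finger_gap: 0.0189
grip_force: 98.8
```

Run:
```python
from h import *
st()
p=env.get_state()["tcp_pos"][:2]-C;print(np.hypot(*p)*1000,np.degrees(np.arctan2(p[1],p[0]))%360)
a=polar("scene","pics/fs.png");b=polar("top","pics/ft.png")
cv2.imwrite("pics/f1.png",cv2.resize(np.hstack([a,b]),(800,400)))
```

```text
17.77 tcp [0.532  0.0194 0.2656] ydeg 44.9 tz [ 0. -0. -1.] F [ 1.3  0.3 -3.2] gap 0.0189 grip 98.8 q [-0.11  0.22  0.01  1.36  0.    0.67]
52.54174302186694 189.91284087179343
```

View pics/f1.png

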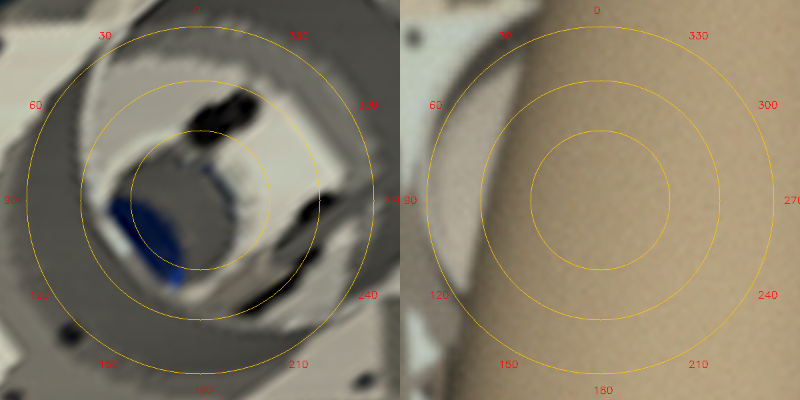

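In the scene-camera plan, the remaining glands are at about 345° near the hole edge and 230–270° by the rod. The rest have dropped. I finish the spiral.

Request:
carry_out(
  moves=[
    {"tx": 0.7, "ty": -1.7, "tz": -0.1, "wx": 0, "wy": 0, "wz": 0, "claw": 1},
    {"tx": 1.2, "ty": -1.3, "tz": 0, "wx": 0, "wy": 0, "wz": 0, "claw": 1},
    {"tx": 1.6, "ty": -0.8, "tz": 0, "wx": 0, "wy": 0, "wz": 0, "claw": 1},
    {"tx": 1.7, "ty": -0.2, "tz": 0, "wx": 0, "wy": 0, "wz": 0, "claw": 1},
    {"tx": 1.7, "ty": 0.3, "tz": 0, "wx": 0, "wy": 0, "wz": 0, "claw": 1},
    {"tx": 1.4, "ty": 0.9, "tz": -0.1, "wx": 0, "wy": 0, "wz": 0, "claw": 1},
    {"tx": 1.0, "ty": 1.4, "tz": 0, "wx": 0, "wy": 0, "wz": 0, "claw": 1},
    {"tx": 0.5, "ty": 1.5, "tz": 0, "wx": 0, "wy": 0, "wz": 0, "claw": 1},
  ],
)

```text
clock: 18.88
tcp_pos: [0.6313, 0.022, 0.2628]
orientation: [-0.0, 0.384, 0.923, -0.0]
wrist_force: [-0.2, 1.0, -1.7]
finger_gap: 0.0186
grip_force: 99.0
```

Request:
carry_out(
  moves=[
    {"tx": -0.1, "ty": 1.6, "tz": 0, "wx": 0, "wy": 0, "wz": 0, "claw": 1},
    {"tx": -0.6, "ty": 1.5, "tz": 0, "wx": 0, "wy": 0, "wz": 0, "claw": 1},
    {"tx": -1.0, "ty": 1.2, "tz": -0.1, "wx": 0, "wy": 0, "wz": 0, "claw": 1},
    {"tx": -1.4, "ty": 0.7, "tz": 0, "wx": 0, "wy": 0, "wz": 0, "claw": 1},
    {"tx": -1.5, "ty": 0.2, "tz": 0, "wx": 0, "wy": 0, "wz": 0, "claw": 1},
    {"tx": -1.5, "ty": -0.3, "tz": 0, "wx": 0, "wy": 0, "wz": 0, "claw": 1},
    {"tx": -1.2, "ty": -0.8, "tz": -0.1, "wx": 0, "wy": 0, "wz": 0, "claw": 1},
    {"tx": -0.9, "ty": -1.2, "tz": 0, "wx": 0, "wy": 0, "wz": 0, "claw": 1},
  ],
)

```text
clock: 19.88
tcp_pos: [0.5473, 0.0502, 0.2615]
orientation: [0.0, 0.384, 0.924, -0.0]
wrist_force: [-0.6, -0.6, -3.4]
finger_gap: 0.0189
grip_force: 99.0
```

Request:
carry_out(
  moves=[
    {"tx": -0.4, "ty": -1.4, "tz": 0, "wx": 0, "wy": 0, "wz": 0, "claw": 1},
    {"tx": 0.0, "ty": -1.4, "tz": 0, "wx": 0, "wy": 0, "wz": 0, "claw": 1},
    {"tx": 0.6, "ty": -1.2, "tz": 0, "wx": 0, "wy": 0, "wz": 0, "claw": 1},
    {"tx": 0.9, "ty": -1.0, "tz": -0.1, "wx": 0, "wy": 0, "wz": 0, "claw": 1},
    {"tx": 1.2, "ty": -0.6, "tz": 0, "wx": 0, "wy": 0, "wz": 0, "claw": 1},
    {"tx": 1.3, "ty": -0.2, "tz": 0, "wx": 0, "wy": 0, "wz": 0, "claw": 1},
    {"tx": 1.2, "ty": 0.3, "tz": 0, "wx": 0, "wy": 0, "wz": 0, "claw": 1},
    {"tx": 1.1, "ty": 0.7, "tz": 0, "wx": 0, "wy": 0, "wz": 0, "claw": 1},
  ],
)

```text
clock: 20.88
tcp_pos: [0.6084, 0.0031, 0.2601]
orientation: [-0.0, 0.384, 0.923, 0.0]
wrist_force: [-0.0, -0.2, -2.2]
finger_gap: 0.0187
grip_force: 99.0
```

Request:
carry_out(
  moves=[
    {"tx": 0, "ty": 0, "tz": 4, "wx": 0, "wy": 0, "wz": 0, "claw": 1},
    {"tx": 0, "ty": 0, "tz": 4, "wx": 0, "wy": 0, "wz": 0, "claw": 1},
    {"tx": 0, "ty": 1, "tz": 2.5, "wx": 0, "wy": 0, "wz": 0, "claw": 1},
    {"tx": -3, "ty": 5, "tz": 0, "wx": 0, "wy": 0, "wz": 0, "claw": 1},
    {"tx": -3, "ty": 6, "tz": 0, "wx": 0, "wy": 0, "wz": 0, "claw": 1},
    {"tx": -3, "ty": 6, "tz": 0, "wx": 0, "wy": 0, "wz": 0, "claw": 1},
    {"tx": 0, "ty": 6, "tz": 0, "wx": 0, "wy": 0, "wz": 0, "claw": 1},
    {"tx": 0, "ty": 0, "tz": 0, "wx": 0, "wy": 0, "wz": 0, "claw": 1},
  ],
)

```text
clock: 21.88
tcp_pos: [0.5204, 0.2392, 0.3652]
orientation: [-0.0, 0.38, 0.925, 0.001]
wrist_force: [0.2, -0.3, -2.7]
finger_gap: 0.0189
grip_force: 99.4
```

Run:
```python
from h import *
st()
a=polar("scene","pics/fs.png");b=polar("top","pics/ft.png")
cv2.imwrite("pics/f2.png",cv2.resize(np.hstack([a,b]),(800,400)))
```

```text
21.88 tcp [0.5204 0.2392 0.3652] ydeg 45.3 tz [ 0.     0.001 -1.   ] F [ 0.2 -0.3 -2.7] gap 0.0189 grip 99.4 q [0.29 0.32 0.38 1.63 0.   1.07]
```

View pics/f2.png

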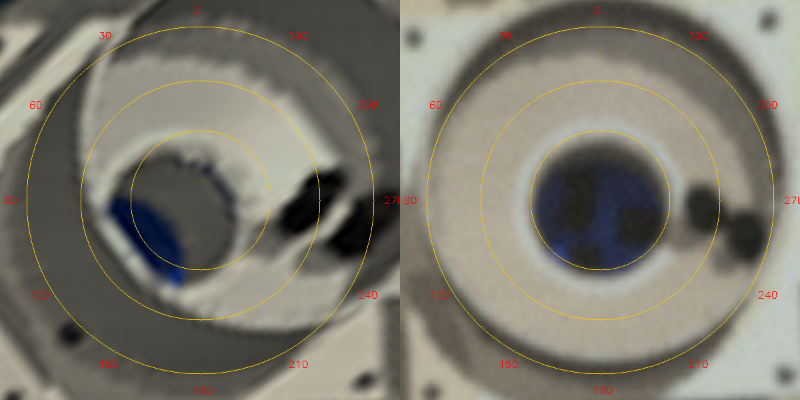

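Six glands are down. Two remain: one at 266°/52 mm and one by the wall at 257°/75 mm. I rake the first inwards from behind, then sweep the second off the wall.

Request:
carry_out(
  moves=[
    {"tx": 1.3, "ty": -4.7, "tz": 0, "wx": 0, "wy": 0, "wz": 0, "claw": 1},
    {"tx": 1.3, "ty": -4.7, "tz": 0, "wx": 0, "wy": 0, "wz": 0, "claw": 1},
    {"tx": 1.3, "ty": -4.7, "tz": 0, "wx": 0, "wy": 0, "wz": 0, "claw": 1},
    {"tx": 1.3, "ty": -4.7, "tz": 0, "wx": 0, "wy": 0, "wz": 0, "claw": 1},
    {"tx": 1.3, "ty": -4.7, "tz": 0, "wx": 0, "wy": 0, "wz": 0, "claw": 1},
    {"tx": 1.3, "ty": -4.7, "tz": 0, "wx": 0, "wy": 0, "wz": 0, "claw": 1},
    {"tx": 0, "ty": 0, "tz": 0, "wx": 0, "wy": 0, "wz": 0, "claw": 1},
    {"tx": 0, "ty": 0, "tz": 0, "wx": 0, "wy": 0, "wz": 0, "claw": 1},
  ],
)

```text
clock: 22.98
tcp_pos: [0.5992, -0.0489, 0.3652]
orientation: [-0.0, 0.385, 0.923, 0.0]
wrist_force: [0.1, -0.0, -2.5]
finger_gap: 0.0191
grip_force: 99.4
```

Run:
```python
from h import *
st();print((env.get_state()["tcp_pos"][:2]-C)*1000)
```

```text
22.98 tcp [ 0.5992 -0.0489  0.3652] ydeg 44.7 tz [-0.001  0.    -1.   ] F [ 0.1 -0.  -2.5] gap 0.0191 grip 99.4 q [-0.22  0.38  0.47  1.66  0.    0.58]
[ 15.44713153 -77.28164137]
```

Request:
carry_out(
  moves=[
    {"tx": 0, "ty": 0.5, "tz": -3, "wx": 0, "wy": 0, "wz": 0, "claw": 1},
    {"tx": 0, "ty": 0, "tz": -3.2, "wx": 0, "wy": 0, "wz": 0, "claw": 1},
    {"tx": 0, "ty": 0, "tz": -3.2, "wx": 0, "wy": 0, "wz": 0, "claw": 1},
    {"tx": 0, "ty": 0, "tz": 0, "wx": 0, "wy": 0, "wz": 0, "claw": 1},
    {"tx": -1.2, "ty": 0, "tz": 0, "wx": 0, "wy": 0, "wz": 0, "claw": 1},
    {"tx": -0.3, "ty": 1.7, "tz": -0.4, "wx": 0, "wy": 0, "wz": 0, "claw": 1},
    {"tx": -0.3, "ty": 1.7, "tz": -0.4, "wx": 0, "wy": 0, "wz": 0, "claw": 1},
    {"tx": -0.2, "ty": 1.8, "tz": -0.3, "wx": 0, "wy": 0, "wz": 0, "claw": 1},
  ],
)

```text
clock: 23.98
tcp_pos: [0.5794, 0.0109, 0.2607]
orientation: [0.0, 0.384, 0.924, 0.0]
wrist_force: [0.9, -0.6, -2.0]
finger_gap: 0.0188
grip_force: 99.5
```

Run:
```python
from h import *
st();print((env.get_state()["tcp_pos"][:2]-C)*1000)
```

```text
23.98 tcp [0.5794 0.0109 0.2607] ydeg 44.9 tz [ 0.001  0.    -1.   ] F [ 0.9 -0.6 -2. ] gap 0.0188 grip 99.5 q [-0.12  0.32  0.12  1.38  0.    0.67]
[ -4.43519864 -17.52761356]
```

Request:
carry_out(
  moves=[
    {"tx": 1.2, "ty": -2.7, "tz": 0.7, "wx": 0, "wy": 0, "wz": 0, "claw": 1},
    {"tx": 1.3, "ty": -2.8, "tz": 0.6, "wx": 0, "wy": 0, "wz": 0, "claw": 1},
    {"tx": 0, "ty": 0, "tz": 0, "wx": 0, "wy": 0, "wz": 0, "claw": 1},
    {"tx": -1.3, "ty": -0.2, "tz": 0, "wx": 0, "wy": 0, "wz": 0, "claw": 1},
    {"tx": -1.3, "ty": 0, "tz": 0, "wx": 0, "wy": 0, "wz": 0, "claw": 1},
    {"tx": -1.3, "ty": 0.3, "tz": 0, "wx": 0, "wy": 0, "wz": 0, "claw": 1},
    {"tx": -1.2, "ty": 0.5, "tz": 0, "wx": 0, "wy": 0, "wz": 0, "claw": 1},
  ],
)

```text
clock: 24.85
tcp_pos: [0.5526, -0.039, 0.2736]
orientation: [0.0, 0.384, 0.923, 0.0]
wrist_force: [-0.1, 0.1, -1.9]
finger_gap: 0.0189
grip_force: 99.4
```

Run:
```python
from h import *
st();print((env.get_state()["tcp_pos"][:2]-C)*1000)
a=polar("scene","pics/fs.png");b=polar("top","pics/ft.png")
cv2.imwrite("pics/f3.png",cv2.resize(np.hstack([a,b]),(800,400)))
```

```text
24.85 tcp [ 0.5526 -0.039   0.2736] ydeg 44.9 tz [ 0.001  0.    -1.   ] F [-0.1  0.1 -1.9] gap 0.0189 grip 99.4 q [-0.22  0.26  0.08  1.39  0.    0.57]
[-31.18159563 -67.35717152]
```

View pics/f3.png

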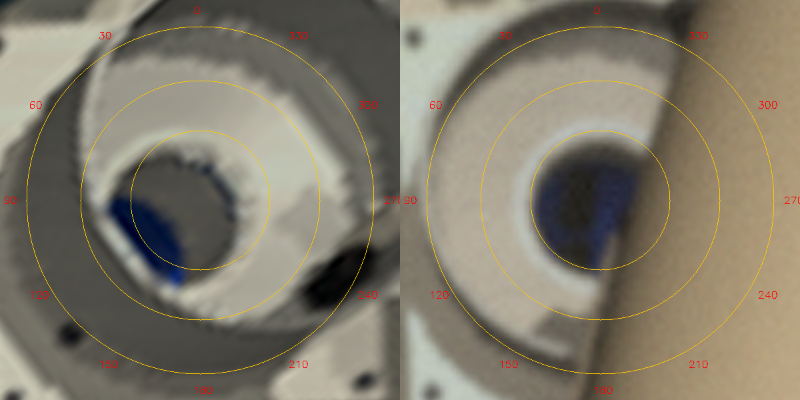

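One gland is left, just ahead of the foot at about 229°. I keep sweeping it clockwise with the foot at the wall.

Request:
carry_out(
  moves=[
    {"tx": -0.7, "ty": 0.1, "tz": 0, "wx": 0, "wy": 0, "wz": 0, "claw": 1},
    {"tx": -1.1, "ty": 0.8, "tz": 0, "wx": 0, "wy": 0, "wz": 0, "claw": 1},
    {"tx": -1.0, "ty": 1.0, "tz": 0, "wx": 0, "wy": 0, "wz": 0, "claw": 1},
    {"tx": -0.8, "ty": 1.1, "tz": 0, "wx": 0, "wy": 0, "wz": 0, "claw": 1},
    {"tx": -0.6, "ty": 1.2, "tz": 0, "wx": 0, "wy": 0, "wz": 0, "claw": 1},
  ],
)

```text
clock: 25.58
tcp_pos: [0.5109, 0.0033, 0.2734]
orientation: [0.0, 0.384, 0.923, 0.0]
wrist_force: [-0.6, -0.1, -1.8]
finger_gap: 0.0191
grip_force: 99.5
```

Run:
```python
from h import *
st();p=(env.get_state()["tcp_pos"][:2]-C)*1000;print(p,np.hypot(*p))
a=polar("scene","pics/fs.png");b=polar("top","pics/ft.png")
cv2.imwrite("pics/f4.png",cv2.resize(np.hstack([a,b]),(800,400)))
```

```text
25.57 tcp [0.5109 0.0033 0.2734] ydeg 44.9 tz [ 0.  0. -1.] F [-0.6 -0.1 -1.8] gap 0.0191 grip 99.5 q [-0.15  0.18 -0.03  1.36  0.    0.64]
[-72.89590863 -25.123032  ] 77.10369791773816
```

View pics/f4.png

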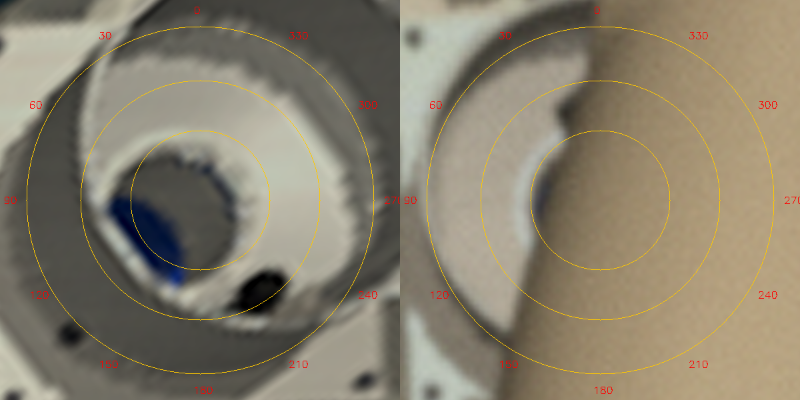

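The last gland is now about r = 55 mm at 210°, inboard of the foot. I rake it straight into the hole.

Request:
carry_out(
  moves=[
    {"tx": 0.4, "ty": -1.2, "tz": 0, "wx": 0, "wy": 0, "wz": 0, "claw": 1},
    {"tx": 0, "ty": 0, "tz": 0, "wx": 0, "wy": 0, "wz": 0, "claw": 1},
    {"tx": 1.3, "ty": 0.7, "tz": -0.3, "wx": 0, "wy": 0, "wz": 0, "claw": 1},
    {"tx": 1.3, "ty": 0.7, "tz": -0.4, "wx": 0, "wy": 0, "wz": 0, "claw": 1},
    {"tx": 1.3, "ty": 0.7, "tz": -0.3, "wx": 0, "wy": 0, "wz": 0, "claw": 1},
    {"tx": 1.3, "ty": 0.7, "tz": -0.1, "wx": 0, "wy": 0, "wz": 0, "claw": 1},
    {"tx": 0, "ty": 0, "tz": 0, "wx": 0, "wy": 0, "wz": 0, "claw": 1},
  ],
)

```text
clock: 26.55
tcp_pos: [0.5684, 0.0191, 0.2617]
orientation: [-0.0, 0.383, 0.924, -0.0]
wrist_force: [-1.5, 0.0, -2.0]
finger_gap: 0.0187
grip_force: 99.5
```

Request:
carry_out(
  moves=[
    {"tx": 0, "ty": 0, "tz": 4, "wx": 0, "wy": 0, "wz": 0, "claw": 1},
    {"tx": 0, "ty": 0, "tz": 4, "wx": 0, "wy": 0, "wz": 0, "claw": 1},
    {"tx": 0, "ty": 1, "tz": 2.5, "wx": 0, "wy": 0, "wz": 0, "claw": 1},
    {"tx": -1.5, "ty": 6, "tz": 0, "wx": 0, "wy": 0, "wz": 0, "claw": 1},
    {"tx": -2, "ty": 6, "tz": 0, "wx": 0, "wy": 0, "wz": 0, "claw": 1},
    {"tx": -2, "ty": 6, "tz": 0, "wx": 0, "wy": 0, "wz": 0, "claw": 1},
    {"tx": -2, "ty": 6, "tz": 0, "wx": 0, "wy": 0, "wz": 0, "claw": 1},
    {"tx": 0, "ty": 0, "tz": 0, "wx": 0, "wy": 0, "wz": 0, "claw": 1},
  ],
)

```text
clock: 27.55
tcp_pos: [0.491, 0.27, 0.3677]
orientation: [-0.0, 0.381, 0.925, 0.0]
wrist_force: [0.3, -0.5, -2.2]
finger_gap: 0.0192
grip_force: 99.5
```

Run:
```python
from h import *
st()
a=polar("scene","pics/fs.png");c=read_camera("top");b=polar("top","pics/ft.png",c)
cv2.imwrite("pics/f5.png",cv2.resize(np.hstack([a,b]),(800,400)))
# dark pixels on funnel floor
g=np.mgrid[:600,:600]-300;r=np.hypot(*g)/3
print("dark floor px",(b.max(2)<60)[(r>42)&(r<70)].sum())
```

```text
27.55 tcp [0.491  0.27   0.3677] ydeg 45.3 tz [-0.     0.001 -1.   ] F [ 0.3 -0.5 -2.2] gap 0.0192 grip 99.5 q [0.36 0.29 0.35 1.63 0.   1.14]
dark floor px 0
```

View pics/f5.png

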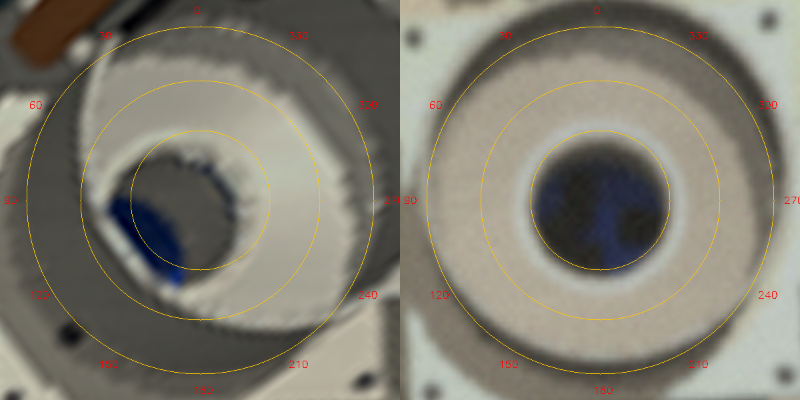

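The funnel is empty: no dark spots on the floor, and black glands on blue are visible below the outlet. I check the hole depths and the rod's seating in the grip, and go to the slot mouth.

Run:
```python
from h import *
c=read_camera("top");W=cloud(c)
p=W[np.hypot(*(W[...,:2]-C).transpose(2,0,1))<.035];p=p[p[:,2]<.12]
print("hole z",len(p),np.percentile(p[:,2],[0,10,50,90,100]).round(3))
s=env.get_state()["tcp_pos"]
c=read_camera("scene");W=cloud(c)
p=W[(np.hypot(W[...,0]-s[0],W[...,1]-s[1])<.03)&(W[...,2]>.19)&(W[...,2]<.34)]
for a,b in((.2,.23),(.23,.256),(.26,.33)):
    q=p[(p[:,2]>a)&(p[:,2]<b)];print(len(q),(q.mean(0)-s).round(4),q[:,2].min()-s[2])
```

```text
hole z 272 [-0.004  0.001  0.02   0.037  0.107]
13 [-0.0053  0.0035 -0.1427] -0.14643875027630887
49 [-0.0048  0.0037 -0.1239] -0.1373507384944313
84 [-0.0034  0.0026 -0.0723] -0.10663582626252827
```

Request:
carry_out(
  moves=[
    {"tx": 0.1, "ty": 2.4, "tz": 0, "wx": 0, "wy": 0, "wz": 0, "claw": 1},
    {"tx": 0.1, "ty": 2.4, "tz": 0, "wx": 0, "wy": 0, "wz": 0, "claw": 1},
    {"tx": 0, "ty": 0, "tz": -4.5, "wx": 0, "wy": 0, "wz": 0, "claw": 1},
    {"tx": 0, "ty": 0, "tz": -4.5, "wx": 0, "wy": 0, "wz": 0, "claw": 1},
    {"tx": 0, "ty": 0, "tz": -4.5, "wx": 0, "wy": 0, "wz": 0, "claw": 1},
    {"tx": 0, "ty": 0, "tz": -4.5, "wx": 0, "wy": 0, "wz": 0, "claw": 1},
    {"tx": 0, "ty": 0, "tz": -0.6, "wx": 0, "wy": 0, "wz": 0, "claw": 1},
    {"tx": 0, "ty": 0, "tz": 0, "wx": 0, "wy": 0, "wz": 0, "claw": 1},
  ],
)

```text
clock: 28.75
tcp_pos: [0.4962, 0.3133, 0.1823]
orientation: [0.0, 0.385, 0.923, 0.0]
wrist_force: [0.0, 0.3, -1.9]
finger_gap: 0.0187
grip_force: 99.4
```

Run:
```python
from h import *
st()
```

```text
28.75 tcp [0.4962 0.3133 0.1823] ydeg 44.8 tz [ 0.001  0.    -1.   ] F [ 0.   0.3 -1.9] gap 0.0187 grip 99.4 q [ 0.43  0.35 -0.02  1.2  -0.    1.22]
```

Request:
carry_out(
  moves=[
    {"tx": 0, "ty": 0.36, "tz": -0.3, "wx": 0, "wy": 0, "wz": 0, "claw": 1},
    {"tx": 0, "ty": 0, "tz": 0, "wx": 0, "wy": 0, "wz": 0, "claw": 1},
    {"tx": 1.4, "ty": -0.54, "tz": 0, "wx": 0, "wy": 0, "wz": 0, "claw": 1},
    {"tx": 1.4, "ty": -0.54, "tz": 0, "wx": 0, "wy": 0, "wz": 0, "claw": 1},
    {"tx": 0, "ty": 0, "tz": 0, "wx": 0, "wy": 0, "wz": 0, "claw": 1},
  ],
)

```text
clock: 29.38
tcp_pos: [0.525, 0.3063, 0.1782]
orientation: [0.0, 0.385, 0.923, 0.0]
wrist_force: [-0.1, 0.0, -2.2]
finger_gap: 0.019
grip_force: 99.5
```

Run:
```python
from h import *
st();d=np.array([.5666,.2899])-env.get_state()["tcp_pos"][:2];e=np.array([.934,-.358]);print("along",d@e*1000,"across",d@[.358,.934]*1000)
```

```text
29.38 tcp [0.525  0.3063 0.1782] ydeg 44.8 tz [ 0.001  0.    -1.   ] F [-0.1  0.  -2.2] gap 0.019 grip 99.5 q [ 0.4   0.39  0.03  1.21 -0.    1.19]
along 44.78696686482875 across -0.44536209042602465
```

Request:
carry_out(
  moves=[
    {"tx": 1.1, "ty": -0.43, "tz": 0, "wx": 0, "wy": 0, "wz": 0, "claw": 1},
    {"tx": 1.1, "ty": -0.43, "tz": 0, "wx": 0, "wy": 0, "wz": 0, "claw": 1},
    {"tx": 1.0, "ty": -0.39, "tz": 0, "wx": 0, "wy": 0, "wz": 0, "claw": 1},
    {"tx": 0.9, "ty": -0.35, "tz": 0, "wx": 0, "wy": 0, "wz": 0, "claw": 1},
    {"tx": 0, "ty": 0, "tz": 0, "wx": 0, "wy": 0, "wz": 0, "claw": 1},
    {"tx": 0, "ty": 0, "tz": -0.2, "wx": 0, "wy": 0, "wz": 0, "claw": 1},
    {"tx": 0, "ty": 0, "tz": 0, "wx": 0, "wy": 0, "wz": 0, "claw": 1},
  ],
)

```text
clock: 30.25
tcp_pos: [0.5637, 0.2911, 0.1761]
orientation: [-0.0, 0.384, 0.924, -0.0]
wrist_force: [0.0, 0.2, -3.1]
finger_gap: 0.0189
grip_force: 99.5
```

Run:
```python
from h import *
st();d=np.array([.5666,.2899])-env.get_state()["tcp_pos"][:2];e=np.array([.934,-.358]);print("along",d@e*1000,"across",d@[.358,.934]*1000)
```

```text
30.25 tcp [0.5637 0.2911 0.1761] ydeg 44.9 tz [-0.001 -0.    -1.   ] F [ 0.   0.2 -3.1] gap 0.0189 grip 99.5 q [0.35 0.45 0.11 1.23 0.   1.14]
along 3.180006205404965 across -0.102771040520087
```

Request:
carry_out(
  moves=[
    {"tx": 0.25, "ty": -0.1, "tz": 0, "wx": 0, "wy": 0, "wz": 0, "claw": 1},
    {"tx": 0, "ty": 0, "tz": -0.2, "wx": 0, "wy": 0, "wz": 0, "claw": 1},
    {"tx": 0, "ty": 0, "tz": 0, "wx": 0, "wy": 0, "wz": 0, "claw": 1},
    {"tx": 0, "ty": 0, "tz": 0, "wx": 0, "wy": 0, "wz": 0, "claw": 1},
  ],
)

```text
clock: 30.75
tcp_pos: [0.5668, 0.29, 0.1744]
orientation: [0.0, 0.384, 0.923, 0.0]
wrist_force: [-0.0, -0.3, -1.1]
finger_gap: 0.019
grip_force: 99.7
```

Request:
carry_out(
  moves=[
    {"tx": 0, "ty": 0, "tz": -0.05, "wx": 0, "wy": 0, "wz": 0, "claw": 1},
    {"tx": 0, "ty": 0, "tz": 0, "wx": 0, "wy": 0, "wz": 0, "claw": 0.4},
    {"tx": 0, "ty": 0, "tz": 0, "wx": 0, "wy": 0, "wz": 0, "claw": -0.4},
    {"tx": 0, "ty": 0, "tz": 0, "wx": 0, "wy": 0, "wz": 0, "claw": -0.4},
    {"tx": 0, "ty": 0, "tz": 0, "wx": 0, "wy": 0, "wz": 0, "claw": -0.4},
    {"tx": 0, "ty": 0, "tz": 3, "wx": 0, "wy": 0, "wz": 0, "claw": -0.4},
    {"tx": 0, "ty": 0, "tz": 4, "wx": 0, "wy": 0, "wz": 0, "claw": -0.4},
    {"tx": 0, "ty": 0, "tz": 5, "wx": 0, "wy": 0, "wz": 0, "claw": -0.4},
  ],
)

```text
clock: 31.75
tcp_pos: [0.5662, 0.2898, 0.2941]
orientation: [-0.001, 0.384, 0.923, -0.001]
wrist_force: [0.7, -0.4, -0.3]
finger_gap: 0.0597
grip_force: 0.0
```

Request:
carry_out(
  moves=[
    {"tx": -4, "ty": -4, "tz": 0, "wx": 0, "wy": 0, "wz": 0, "claw": -0.4},
    {"tx": -4, "ty": -4, "tz": 0, "wx": 0, "wy": 0, "wz": 0, "claw": -0.4},
    {"tx": -4, "ty": -4, "tz": 0, "wx": 0, "wy": 0, "wz": 0, "claw": -0.4},
    {"tx": 0, "ty": 0, "tz": 0, "wx": 0, "wy": 0, "wz": 0, "claw": -0.4},
    {"tx": 0, "ty": 0, "tz": 0, "wx": 0, "wy": 0, "wz": 0, "claw": -0.4},
  ],
)

```text
clock: 32.38
tcp_pos: [0.4472, 0.17, 0.2944]
orientation: [0.001, 0.384, 0.923, 0.001]
wrist_force: [1.3, 1.7, 0.7]
finger_gap: 0.0598
grip_force: 0.0
```

Run:
```python
from h import *
st();c=read_camera("top");s=read_camera("scene")
d=np.load("c0.npz")
for n,c,I0,W0 in(("top",c,d["ti"],d["tw"]),("scene",s,d["si"],d["sw"])):
    I=c["image"];W=cloud(c)
    for k,(J,V) in enumerate(((I0,W0),(I,W))):
        h=cv2.cvtColor(J,cv2.COLOR_BGR2HSV)
        m=(h[...,1]>90)&(h[...,0]<22)&(V[...,2]>.17)&(np.hypot(V[...,0]-.565,V[...,1]-.29)<.03)
        p=V[m];t=p[p[:,2]>p[:,2].max()-.008];print(n,k,len(p),t.mean(0).round(4),"low",p[p[:,2]<.19].mean(0).round(4))
    h=cv2.cvtColor(I,cv2.COLOR_BGR2HSV);h0=cv2.cvtColor(I0,cv2.COLOR_BGR2HSV)
    for nm,lo,hi in(("blue",100,130),("orange",5,14)):
        f=lambda h,V:(h[...,0]>=lo)&(h[...,0]<=hi)&(h[...,1]>120)&(V[...,2]<.1)&(V[...,0]<.5)&(V[...,1]>.05)&(V[...,1]<.38)
        print(nm,W0[f(h0,W0)].mean(0).round(4),W[f(h,W)].mean(0).round(4))
m=(s["image"].max(2)<70);W=cloud(s);m&=(W[...,2]>.112)&(W[...,2]<.138)&(W[...,1]<-.16)&(W[...,1]>-.23)&(abs(W[...,0]-.59)<.04);print("knob",W[m].mean(0))
```

```text
32.38 tcp [0.4472 0.17   0.2944] ydeg 44.8 tz [ 0.002  0.001 -1.   ] F [1.3 1.7 0.7] gap 0.0598 grip 0.0 q [ 0.2   0.11 -0.06  1.4   0.    0.98]
top 0 123 [0.5641 0.2888 0.2253] low [0.5576 0.2834 0.1816]Traceback (most recent call last):
  File "<stdin>", line 9, in <module>
    return umr_maximum(a, axis, None, out, keepdims, initial, where)
ValueError: zero-size array to reduction operation maximum which has no identity
```

Request:
carry_out(
  moves=[
    {"tx": -0.5, "ty": -4.5, "tz": 0, "wx": 0, "wy": 0, "wz": 0, "claw": -0.4},
    {"tx": -0.5, "ty": -4.5, "tz": 0, "wx": 0, "wy": 0, "wz": 0, "claw": -0.4},
    {"tx": 0, "ty": -4.5, "tz": 0, "wx": 0, "wy": 0, "wz": 0, "claw": -0.4},
    {"tx": 0, "ty": -4.5, "tz": 0, "wx": 0, "wy": 0, "wz": 0, "claw": -0.4},
    {"tx": 0, "ty": -4.5, "tz": 0, "wx": 0, "wy": 0, "wz": 0, "claw": -0.4},
    {"tx": 0, "ty": -4.5, "tz": 0, "wx": 0, "wy": 0, "wz": 0, "claw": -0.4},
    {"tx": 0, "ty": -4.5, "tz": 0, "wx": 0, "wy": 0, "wz": 0, "claw": -0.4},
    {"tx": 0, "ty": 0, "tz": 0, "wx": 0, "wy": 0, "wz": 0, "claw": -0.4},
  ],
)

```text
clock: 33.48
tcp_pos: [0.438, -0.1477, 0.2932]
orientation: [-0.0, 0.385, 0.923, -0.0]
wrist_force: [1.0, 0.7, -0.2]
finger_gap: 0.0597
grip_force: 0.0
```

Run:
```python
from h import *
st();c=read_camera("top");s=read_camera("scene")
d=np.load("c0.npz")
for n,c,I0,W0 in(("top",c,d["ti"],d["tw"]),("scene",s,d["si"],d["sw"])):
    I=c["image"];W=cloud(c)
    for k,(J,V) in enumerate(((I0,W0),(I,W))):
        h=cv2.cvtColor(J,cv2.COLOR_BGR2HSV)
        m=(h[...,1]>90)&(h[...,0]<22)&(V[...,2]>.17)&(np.hypot(V[...,0]-.565,V[...,1]-.29)<.04)
        p=V[m]
        if len(p):t=p[p[:,2]>p[:,2].max()-.008];print(n,k,len(p),t.mean(0).round(4),"low",p[p[:,2]<.19].mean(0).round(4))
        for nm,lo,hi in(("blue",100,130),("orange",5,14)):
            q=V[(h[...,0]>=lo)&(h[...,0]<=hi)&(h[...,1]>120)&(V[...,2]<.04)&(V[...,0]<.5)&(V[...,1]>.1)&(V[...,1]<.38)]
            print(nm,len(q),np.median(q,0).round(4) if len(q) else 0)
W=cloud(s);m=(s["image"].max(2)<70)&(W[...,2]>.112)&(W[...,2]<.138)&(W[...,1]<-.16)&(W[...,1]>-.23)&(abs(W[...,0]-.59)<.04);print("knob",W[m].mean(0))
```

```text
33.48 tcp [ 0.438  -0.1477  0.2932] ydeg 44.7 tz [-0. -0. -1.] F [ 1.   0.7 -0.2] gap 0.0597 grip 0.0 q [-0.5   0.08 -0.09  1.4  -0.    0.29]
top 0 123 [0.5641 0.2888 0.2253] low [0.5576 0.2834 0.1816]
blue 32 [0.4247 0.1932 0.01  ]
orange 48 [0.4098 0.3712 0.0215]
top 1 128 [0.564  0.2896 0.2256] low [0.5574 0.2845 0.1814]
blue 38 [0.4264 0.1935 0.0094]
orange 48 [0.4099 0.3718 0.0211]
scene 0 135 [0.5634 0.2916 0.2234] low [0.5562 0.298  0.1803]
blue 136 [0.4308 0.1964 0.0079]
orange 51 [0.411  0.3712 0.0204]
scene 1 142 [0.5638 0.2923 0.2242] low [0.5565 0.2984 0.18  ]
blue 137 [0.4315 0.1967 0.008 ]
orange 47 [0.4115 0.3713 0.0201]
knob [ 0.59284385 -0.19096647  0.12634957]
```

The rod hangs upright in the slot as it did at the start, the tools are where they were, the gate is still open, and the robot is clear of everything.

```bash
python3 -c "
from h import *
print(env.hand_in())"
```

```text
the job is handed in; nothing more can be done
None
```

I opened the gate to its stop, stirred all eight glands out of the funnel, hung the rod back upright in its rest, and handed the job in at about 33.6 s; the funnel showed empty with glands in the blue bin, though I did not count all eight there.

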